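# Fit the conditioning block for a short sample jar and shut the jar in

## Robot

A 7-joint arm with a two-finger parallel gripper is mounted at the origin on a cart in front of the work surface, level with it; the furniture and walls round the work are solid. World frame = base frame: x ahead of the robot, y to its left, z up, the work surface at z = 0. Lengths are in mm, angles in rad, forces in N, time in s.
With the tool pointing down it reaches from about 400 to 875 mm from the base axis. Payload 4.4 kg.
Tool frame: the origin (TCP) lies at the very end of the fingers, on their centre line; the grasp point (between the pads) lies 19 mm behind it (ctrl.pinch_z is the z of the grasp point in the tool frame, in mm); z points along the fingers, x is the direction in which the jaws open and shut, and the axes are right-handed (so a half turn about z gives the same grasp; the last joint's range is limited). The gripper opens to 85 mm and grips with 20 to 120 N. Pads are 22 mm wide; open, the fingers measure 114 mm over their backs; the gripper's body (76 mm by 85 mm) begins 54 mm behind the grasp point. The pads swing forward as they close: fully open they stand 13 mm farther back than shut.
Start: joints at [1.043, 0.628, 0.038, 1.517, -0.027, 0.996, -0.02], TCP at [289.644, -581.915, 201.913] pointing down, gripper open.
Joint ranges: [-3.06, 3.06], [-0.37, 2.12], [-1.25, 1.32], [0.18, 2.47], [-1.1, 4.24], [0.23, 1.98], [-2.94, 2.94]. Speed limits (rad/s): [2.57, 2.57, 3.14, 3.14, 3.14, 3.14, 3.14].

## Interface

Orientations are given as [roll, pitch, yaw] about the fixed x, y, z axes, in that order (R = Rz(yaw) Ry(pitch) Rx(roll)).
In Python, from cell import sensors, get_image, order, ctrl gives the robot as it stands.
- The arm moves only by the tool arm_command, never from a script. Its argument "rows" is a list that holds one entry, the list of rows, each a list of 6 numbers: the shift along the tool's x, y, z in mm, then the turn, a rotation vector about the tool's x, y, z in degrees. A call has 1 to 20 rows; each row is the pose to reach, as a shift and turn from the pose commanded when the call began, along the tool's axes at that moment; what a row does not reach only later rows make up. A row lasts 1/12 s, in which the tool goes at most 41.7 mm and 7.16 degrees, less where a joint would pass 70% of its speed; a pose out of reach is approached as far as the arm can. A call with a gripper value outside its range is refused whole. "claw" is the opening, from -1 (shut) to 1 (fully open), set as the call begins (left out, the last holds). The fingers move at their own pace and stop on an object; the grip force is fixed at half the most. Time passes only in rows, so rows that repeat a pose let the fingers close. It gives the time, the measured TCP pose, the force and the opening at its end, in the units of the state.
- sensors.read_state(): the state, without advancing time (a new reading comes with each control period).
- get_image(name): name is "side" or "top"; returns a dict with "pixels" (480x640x3 uint8, red, green, blue), "z_map" (480x640 float32, mm along the optical axis (not along the pixel's ray), 0 where there is no reading), "K" (3x3 intrinsics, pixels), "pose" (4x4, takes a point from camera to world coordinates). Camera axes: x right, y up, looking along -z (the intrinsics and any distortion apply to the point x, -y, -z); pixel columns grow to the right and rows downward; lengths in mm; the calibration is good to about 2 mm. A picture is of the moment at which its call begins.
- order.finish_job(): hands the job in, once; it reports no verdict.
The state is a dict: "clock": time; "qpos": joint angles; "qd": joint speeds; "tau": joint torques, N m; "eef_pos": TCP position; "tool_rot": TCP orientation; "force": force on the tool from outside, world axes, zero at the start; "torque": the same for the moment, N m; "width": finger opening in mm.
Only numpy, scipy, OpenCV 4.12 (cv2) and the standard library are available. Lean on these libraries where they do the work, as an engineer would, in place of code of your own. Each camera call takes 0.05 s, during which the arm holds its last target.

## Task

Get the orange-filled jar ready for its texture test in the small temperature-conditioning block: swing the hood open, lay the blue spacer flat on the bottom of the well, put on top of it the aluminium sleeve whose bore is wide enough for the jar, stand the orange jar upright in that sleeve right down on its floor, and close the hood fully. Leave the red jar and the narrow-bore sleeve where they stand.

Things in the scene. Friction and masses are not known exactly. Their poses are not given: they have to be found in the camera images.
- block: Temperature-conditioning block: fixed light-grey bench instrument with a white hinged hood, 120 mm deep (its x), 158 mm wide (its y), housing 65 mm high, walls 9 mm. Origin: centre of its underside, on the desk. x points from its front (display, tab; turned roughly to the robot) to the hinge at its back, z up. Mind the room: a 0.29 m high partition runs along x, 0.19 m left of the robot's axis.
- well (a point): Centre of the well's floor, 14 mm above the desk, at the middle of the block; axes as the block's. The well: split aluminium ring, bore 66 mm, outside 86 mm, 26 mm high, on the housing floor (also at 14 mm); on the block's +y and -y sides it has 42 mm wide gaps for gripper fingers, down to the floor. Inside, the housing measures 102 mm in x, 140 mm in y.
- lid (a joint): Hood angle: 0 closed (as at the start), grows as its front rises, 1.7 rad fully open, leaning back on its stop. It weighs about 0.22 kg and swings almost without friction: let go below about 1.15 rad it falls shut, above that it falls open.
- lid_tab (a point): Point to grip on the hood's dark pull tab. Tab 36 mm wide (block's y), 10 mm thick, sticking out 30 mm from the middle of the hood's front edge; this point is 20 mm out, 140 mm from the hinge line, 74 mm above the desk when closed (hood's top: 106 mm). Gripped by its ends (fingers closing along the block's y) it turns between the pads as the hood swings. Axes: the hood's.
- lid_hinge (a point): Middle of the hinge line, 66 mm above the desk at the top of the back wall; the line runs along the block's y.
- spacer: Loose blue plastic spacer, a disc of 60 mm diameter and 14 mm thickness, 55 g, lying flat on the green mat (3 mm thick, flat on the desk). Origin: centre of its underside, z up.
- sleeve: Loose aluminium sleeve with the wide bore: round cup, outside 60 mm, bore 52 mm (wall 4 mm), 40 mm high, floor 5 mm thick, about 110 g, standing mouth up on the green mat. Origin: centre of its underside, z up.
- narrow_sleeve: Loose aluminium sleeve with the narrow bore, for small bottles: outside 60 mm, bore 28 mm, 40 mm high, about 220 g, mouth up on the green mat. Not used; leave it. Origin: centre of its underside, z up.
- jar_orange: Loose sample jar with orange contents and a black screw cap, 44 mm diameter, 62 mm high, about 85 g, standing upright on the desk. Origin: centre of its underside, z up.
- jar_red: Loose sample jar with dark red contents and a white screw cap, 44 mm diameter, 62 mm high. Not used; leave it. Origin: centre of its underside, z up.

How it is judged (in metres and radians):
On the way, in this order (a step that is already met when the one before it is completed fails the run):
1. the hood is swung open (value of joint lid above 1.5 rad), for 0.2 s.
2. the blue spacer lies flat on the floor of the well, released (horizontal distance between spacer and well below 0.006 m and z of spacer in the frame of well between -0.005 and 0.005 m and angle between spacer's own z axis and vertical below 0.1 rad and contact force between the fingers and spacer below 0.2 N), for 0.2 s.
3. the wide-bore sleeve stands in the well on the spacer, released (horizontal distance between each of spacer, sleeve and well below 0.006 m and z of spacer in the frame of well between -0.005 and 0.005 m and angle between each of spacer, sleeve's own z axis and vertical below 0.1 rad and z of sleeve in the frame of well between 0.009 and 0.019 m and contact force between the fingers and sleeve below 0.2 N), for 0.2 s.
4. the orange jar stands in the sleeve, released (horizontal distance between each of spacer, sleeve and well below 0.006 m and z of spacer in the frame of well between -0.005 and 0.005 m and angle between each of spacer, sleeve's own z axis and vertical below 0.1 rad and z of sleeve in the frame of well between 0.009 and 0.019 m and horizontal distance between jar_orange and sleeve below 0.006 m and z of jar_orange in the frame of sleeve between 0 and 0.01 m and angle between jar_orange's own z axis and vertical below 0.12 rad and contact force between the fingers and jar_orange below 0.2 N), for 0.2 s.
At the end, for the whole second after the job is handed in: The spacer lies on the well floor (within 6 mm of the well's centre, height within 5 mm, tilt under 0.1 rad), the wide-bore sleeve stands on it (6 mm, 5 mm, 0.1 rad), the orange jar stands upright on the sleeve's floor (6 mm, 5 mm, 0.12 rad), all at rest, and the hood is closed (under 0.06 rad) (horizontal distance between each of spacer, sleeve and well below 0.006 m and z of spacer in the frame of well between -0.005 and 0.005 m and angle between each of spacer, sleeve's own z axis and vertical below 0.1 rad and z of sleeve in the frame of well between 0.009 and 0.019 m and horizontal distance between jar_orange and sleeve below 0.006 m and z of jar_orange in the frame of sleeve between 0 and 0.01 m and angle between jar_orange's own z axis and vertical below 0.12 rad and linear speed of each of spacer, sleeve, jar_orange below 0.02 m/s and value of joint lid below 0.06 rad); the robot touches nothing.
It fails at once if the red jar is displaced by more than 30 mm or tipped over (distance of jar_red from where it was at the start of the episode above 0.03 m or angle between jar_red's own z axis and vertical above 0.5 rad).
It fails at once if the narrow-bore sleeve is displaced by more than 30 mm or tipped over (distance of narrow_sleeve from where it was at the start of the episode above 0.03 m or angle between narrow_sleeve's own z axis and vertical above 0.5 rad).
It also fails if it takes over 128 s, if anything falls off the work surface, if the arm or the gripper's body presses on something with over 40 N, if the wrist force passes 120 N, or if a joint passes its speed limit or range.

## Working session

There is one attempt and no reset: what is moved stays moved. The work goes in short steps, Python scripts to look and compute and a tool call to move; the robot and the scene stay as the last step left them, time stands still between calls to the robot, and variables do not carry over. Pictures are saved under pics/ and viewed, and the job is handed in when it is done.

Besides the shell and the picture viewer there is one more tool, called after "Call:" by a JSON object that holds its "op" and its "data", one argument or row to a line. arm_command: Moves the arm, as the interface text tells. Its arguments: {"type":"object","properties":{"rows":{"type":"array","items":{"type":"array","items":{"type":"array","items":{"type":"number"}}}},"claw":{"type":"number"}},"required":["rows"]}

```bash
ls; mkdir -p pics; python3 - <<'E'
from cell import sensors,get_image,ctrl
import cv2,numpy as np
print(sensors.read_state())
for n in("side","top"):
    d=get_image(n); cv2.imwrite(f"pics/{n}0.png",d["pixels"][:,:,::-1]); print(n,d["K"],d["pose"].round(3), [k for k in d])
E
```

```text
pics
{'clock': 0.0, 'qpos': array([ 1.04320431,  0.62936573,  0.03844582,  1.5183655 , -0.02703521,
        0.99629839, -0.01999054]), 'qd': array([ 4.33845187e-04, -2.06125317e-03, -5.44611613e-04,  1.35537335e-03,
       -4.21077502e-04,  8.01276532e-05, -1.96167928e-03]), 'tau': array([-9.00336345e-04, -5.63389564e+01,  1.22615721e+00, -1.93439984e+01,
        1.10082712e-02,  1.04293157e-02,  3.88849113e-07]), 'eef_pos': array([ 289.33844664, -581.28845999,  200.97730227]), 'tool_rot': array([-3.14159175e+00,  1.91919762e-03, -1.10901709e+00]), 'force': array([ 0.24928288, -0.15065634,  0.05559454]), 'torque': array([-0.05162293, -0.00631713,  0.01332203]), 'width': 85.21765302421576}
side [[468.31642847   0.         324.77335555]
 [  0.         468.31642847 238.1826677 ]
 [  0.           0.           1.        ]] [[-8.65000e-01  3.31000e-01 -3.77000e-01  1.76424e+02]
 [-5.02000e-01 -5.60000e-01  6.59000e-01  3.09140e+02]
 [ 7.00000e-03  7.59000e-01  6.51000e-01  6.58639e+02]
 [ 0.00000e+00  0.00000e+00  0.00000e+00  1.00000e+00]] ['pixels', 'z_map', 'K', 'pose']
top [[510.03401663   0.         312.91621699]
 [  0.         510.03401663 251.7515511 ]
 [  0.           0.           1.        ]] [[-1.50000e-02  9.95000e-01 -9.80000e-02  3.99003e+02]
 [-1.00000e+00 -1.50000e-02 -7.00000e-03 -2.68844e+02]
 [-8.00000e-03  9.80000e-02  9.95000e-01  9.01066e+02]
 [ 0.00000e+00  0.00000e+00  0.00000e+00  1.00000e+00]] ['pixels', 'z_map', 'K', 'pose']
```

View pics/side0.png

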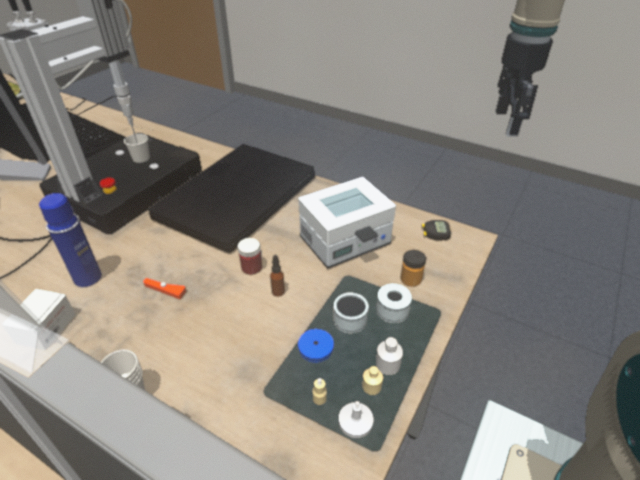

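View pics/top0.png

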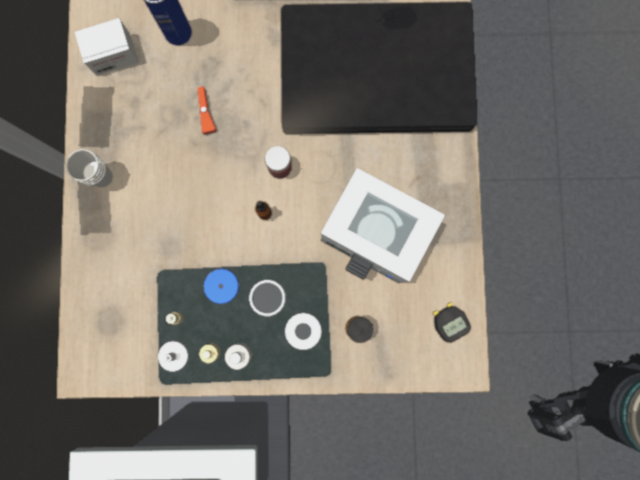

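```bash
cat > h.py <<'E'
import numpy as np,cv2
from cell import sensors,get_image,order,ctrl
def ray(d,uv,z):
    uv=np.atleast_2d(np.asarray(uv,float));K=d["K"];P=d["pose"]
    c=np.c_[(uv[:,0]-K[0,2])/K[0,0],-(uv[:,1]-K[1,2])/K[1,1],-np.ones(len(uv))]
    w=c@P[:3,:3].T;o=P[:3,3];t=(z-o[2])/w[:,2];return o+w*t[:,None]
def proj(d,X):
    X=np.atleast_2d(X);P=d["pose"];c=(X-P[:3,3])@P[:3,:3];K=d["K"]
    return np.c_[K[0,2]+K[0,0]*c[:,0]/-c[:,2],K[1,2]-K[1,1]*c[:,1]/-c[:,2]]
def cloud(d):
    v,u=np.mgrid[0:480,0:640];z=d["z_map"];K=d["K"];P=d["pose"]
    c=np.stack([(u-K[0,2])/K[0,0]*z,-(v-K[1,2])/K[1,1]*z,-z],-1)
    w=c@P[:3,:3].T+P[:3,3];w[z==0]=np.nan;return w
def circ(p):
    A=np.c_[2*p[:,:2],np.ones(len(p))];s=np.linalg.lstsq(A,(p[:,:2]**2).sum(1),rcond=None)[0]
    return s[0],s[1],np.sqrt(s[2]+s[0]**2+s[1]**2)
def fitc(d,mask,seed,z):
    n,l,st,ce=cv2.connectedComponentsWithStats(mask.astype(np.uint8))
    k=l[seed[1],seed[0]]
    cs,_=cv2.findContours((l==k).astype(np.uint8),cv2.RETR_EXTERNAL,cv2.CHAIN_APPROX_NONE)
    c=max(cs,key=cv2.contourArea)[:,0,:]
    h=cv2.convexHull(c)[:,0,:]
    p=ray(d,c,z); return np.round(circ(p),1),st[k][4]
E
python3 - <<'E'
from h import *
for n in("side","top"):
    d=get_image(n);im=d["pixels"];W=cloud(d)
    hsv=cv2.cvtColor(im,cv2.COLOR_RGB2HSV);H,S,V=[hsv[...,i].astype(int) for i in range(3)]
    pts=dict(side=dict(spacer=(316,345),sleeve=(350,312),narrow=(394,302),jar=(413,257),hood=(347,220),tab=(367,235),red=(250,244)),top=dict(spacer=(221,287),sleeve=(267,298),narrow=(303,331),jar=(360,329),tab=(360,267),hood=(430,220),red=(277,160)))[n]
    for k,(u,v) in pts.items(): print(n,k,W[v,u].round(0),hsv[v,u])
    blue=(H>100)&(H<125)&(S>120)
    u,v=pts["spacer"];print("spacer",fitc(d,blue,(u+4,v+6),17))
    for lo in (90,):
        # heights by depth mask
        for nm,z0 in(("sleeve",43),("narrow",43),("jar",62),("red",62)):
            c=W[pts[nm][1],pts[nm][0]]
            m=(abs(W[...,2]-z0)<6)&(np.hypot(W[...,0]-c[0],W[...,1]-c[1])<45)
            ys,xs=np.nonzero(m)
            if len(xs)<20: print(nm,"none");continue
            hull=cv2.convexHull(np.c_[xs,ys].astype(np.int32))[:,0]
            p=ray(d,hull,z0);print(nm,np.round(circ(p),1),len(xs),np.median(W[m][:,2]).round(1), 'pts centre',W[m][:,:2].mean(0).round(1))
    m=(abs(W[...,2]-106)<5); ys,xs=np.nonzero(m&(W[...,0]>300)&(W[...,0]<650)&(W[...,1]<-250)&(W[...,1]>-560))
    p=ray(d,np.c_[xs,ys],106)[:,:2]; r=cv2.minAreaRect(p.astype(np.float32));print("hood",len(xs),r,np.median(W[ys,xs,2]))
E
```

```text
side spacer [425. -99.  14.] [111 174 210]
side sleeve [ 401. -173.   38.] [75  6 79]
side narrow [ 344. -230.   41.] [ 90   6 238]
side jar [ 354. -336.   59.] [10 25 91]
side hood [ 488. -321.  104.] [110   3 249]
side tab [ 448. -329.   78.] [60  6 81]
side red [ 639. -208.   61.] [ 40   3 245]
spacer (array([425.2, -98.8,  30.9]), np.int32(918))
sleeve [ 404.5 -180.9   30.5] 404 39.5 pts centre [ 405.  -183.6]
narrow [ 348.6 -239.8   30.6] 612 41.1 pts centre [ 349.2 -241.3]
jar [ 350.9 -332.5   21.9] 293 60.7 pts centre [ 351.  -334.1]
red [ 637.2 -200.7   21.9] 278 60.6 pts centre [ 638.3 -202. ]
hood 2778 ((515.6047973632812, -368.1573486328125), (158.13491821289062, 123.11807250976562), 60.138633728027344) 103.53056088709496
top spacer [ 427. -103.   17.] [110  56 132]
top sleeve [ 407. -184.   36.] [ 90   7 107]
top narrow [ 351. -245.   40.] [ 90   5 106]
top jar [ 354. -338.   65.] [20 11 70]
top tab [ 454. -339.   78.] [98 11 89]
top hood [ 524. -448.  110.] [ 90   1 235]
top red [ 637. -205.   64.] [  0   0 232]
spacer (array([ 429.1, -102.4,   29.6]), np.int32(952))
sleeve [ 408.  -184.4   29.8] 907 39.6 pts centre [ 407.9 -184.1]
narrow [ 352.1 -243.8   29.8] 996 43.2 pts centre [ 352.  -243.8]
jar [ 354.1 -337.3   21.2] 531 63.0 pts centre [ 354.1 -337.1]
red [ 642.  -204.3   21.4] 496 63.1 pts centre [ 641.7 -204.4]
hood 7534 ((520.3934936523438, -372.95281982421875), (157.59848022460938, 120.18400573730469), 60.282867431640625) 105.90561683418866
```

```bash
cat >> h.py <<'E'
from scipy.spatial.transform import Rotation as Ro
def delta(target,yaw=None,tilt=0,s=None):
    s=s or sensors.read_state()
    R=Ro.from_euler("xyz",s["tool_rot"]);p=s["eef_pos"]
    sh=R.inv().apply(np.asarray(target,float)-p)
    R2=R if yaw is None else Ro.from_euler("xyz",[np.pi,0,np.radians(yaw)])
    rv=np.degrees((R.inv()*R2).as_rotvec())
    print("t",round(s["clock"],2),"pos",p.round(1),"yaw",np.degrees(s["tool_rot"]).round(1),"w",round(s["width"],1),"F",s["force"].round(1))
    print("shift",sh.round(1),"turn",rv.round(1))
E
python3 - <<'E'
from h import *
delta([449.5,-331.5,160],-119.8)
E
```

```text
t 0.2 pos [ 289.5 -581.6  201.4] yaw [ 1.80e+02  1.00e-01 -6.35e+01] w 85.5 F [-0.2  0.2 -0. ]
shift [-152.5 -254.7   41.5] turn [ 0.   0.1 56.3]
```

Call:
{"op": "arm_command", "data": {
  "rows": [
    [[-15,-25,0,0,0,5],[-30,-50,0,0,0,10],[-46,-76,0,0,0,16],[-61,-102,0,0,0,22],[-76,-127,0,0,0,28],[-92,-153,0,0,0,34],[-107,-178,0,0,0,40],[-122,-204,10,0,0,46],[-137,-230,25,0,0,52],[-152.5,-254.7,41.5,0,0,56.3],[-152.5,-254.7,41.5,0,0,56.3],[-152.5,-254.7,41.5,0,0,56.3]]
  ],
  "claw": 0.5
}}

```text
clock: 1.2
eef_pos: [450.5, -329.1, 159.3]
tool_rot: [3.139, 0.001, -2.086]
force: [0.1, 0.1, 0.8]
width: 63.8
```

```bash
python3 - <<'E'
from h import *
delta([449.5,-331.5,64],-119.8)
for n in("side","top"):
    d=get_image(n); im=d["pixels"][:,:,::-1]
    s=sensors.read_state(); print(proj(d,s["eef_pos"]))
    cv2.imwrite(f"pics/{n}1.png",cv2.resize(im[130:330,230:500],None,fx=2.9,fy=2.9))
E
```

```text
t 1.2 pos [ 450.5 -329.1  159.3] yaw [ 1.798e+02  1.000e-01 -1.195e+02] w 63.8 F [0.1 0.1 0.8]
shift [ 2.7 -0.6 95.3] turn [0.2 0.  0.3]
[[369.72003698 199.2385663 ]]
[[360.52324043 266.5325461 ]]
```

View pics/side1.png

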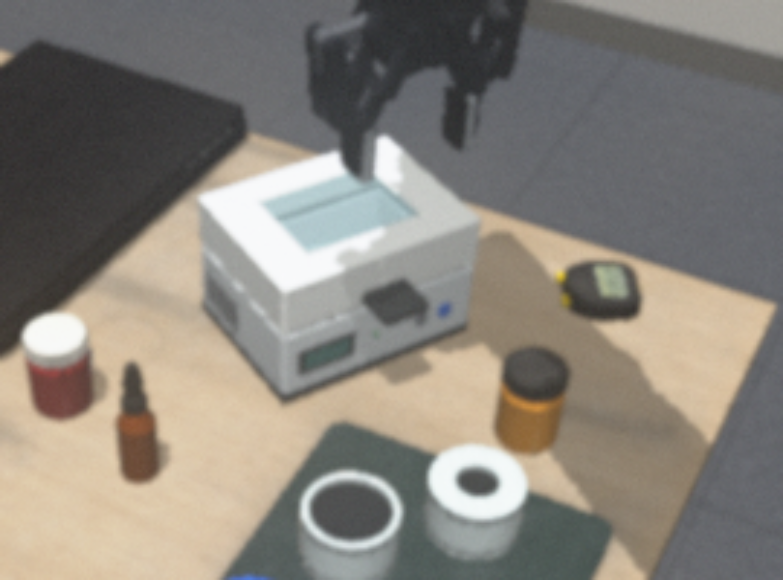

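View pics/top1.png

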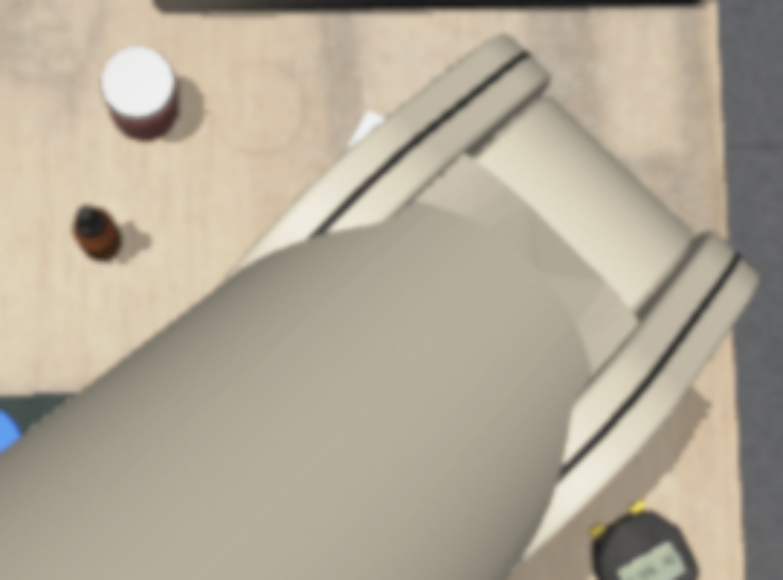

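Call:
{"op": "arm_command", "data": {
  "rows": [
    [[2.7,-0.6,25,0.2,0,0],[2.7,-0.6,50,0.2,0,0],[2.7,-0.6,70,0.2,0,0],[2.7,-0.6,85,0.2,0,0],[2.7,-0.6,93,0.2,0,0],[2.7,-0.6,98,0.2,0,0],[2.7,-0.6,99,0.2,0,0],[2.7,-0.6,99,0.2,0,0]]
  ]
}}

```text
clock: 1.97
eef_pos: [449.0, -335.5, 62.0]
tool_rot: [-3.137, -0.0, -2.093]
force: [0.0, -0.1, 0.2]
width: 64.0
```

```bash
python3 - <<'E'
from h import *
delta([449.5,-331.5,60],-119.8)
d=get_image("side"); im=d["pixels"][:,:,::-1]
cv2.imwrite(f"pics/side2.png",cv2.resize(im[130:330,230:500],None,fx=2.9,fy=2.9))
E
```

```text
t 1.97 pos [ 449.  -335.5   62. ] yaw [-179.7   -0.  -119.9] w 64.0 F [ 0.  -0.1  0.2]
shift [-3.7  1.6  2. ] turn [-0.3 -0.  -0.1]
```

View pics/side2.png

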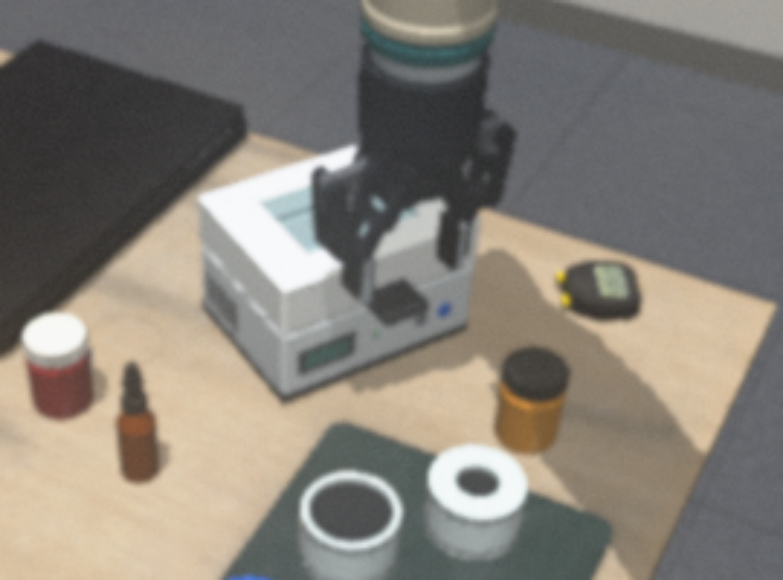

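Call:
{"op": "arm_command", "data": {
  "rows": [
    [[-3.7,1.6,2,-0.3,0,0],[-3.7,1.6,4,-0.3,0,0],[-3.7,1.6,5,-0.3,0,0],[-3.7,1.6,5,-0.3,0,0],[-3.7,1.6,5,-0.3,0,0],[-3.7,1.6,5,-0.3,0,0]]
  ]
}}

```text
clock: 2.52
eef_pos: [449.4, -330.6, 56.5]
tool_rot: [3.14, -0.0, -2.092]
force: [0.4, -0.3, -0.5]
width: 63.9
```

Call:
{"op": "arm_command", "data": {
  "rows": [
    [[0,0,0,0,0,0],[0,0,0,0,0,0],[0,0,0,0,0,0],[0,0,0,0,0,0],[0,0,0,0,0,0],[0,0,0,0,0,0]]
  ],
  "claw": -1
}}

```text
clock: 3.02
eef_pos: [449.4, -330.6, 56.4]
tool_rot: [3.14, 0.0, -2.092]
force: [-0.0, 0.2, 0.1]
width: -0.1
```

```bash
python3 - <<'E'
from h import *
delta([449.5,-331.5,60],-119.8)
d=get_image("side"); im=d["pixels"][:,:,::-1]
cv2.imwrite(f"pics/side3.png",cv2.resize(im[130:330,230:500],None,fx=2.9,fy=2.9))
E
```

```text
t 3.02 pos [ 449.4 -330.6   56.4] yaw [ 179.9    0.  -119.8] w -0.1 F [-0.   0.2  0.1]
shift [ 0.8 -0.6 -3.6] turn [ 0.1  0.  -0. ]
```

View pics/side3.png

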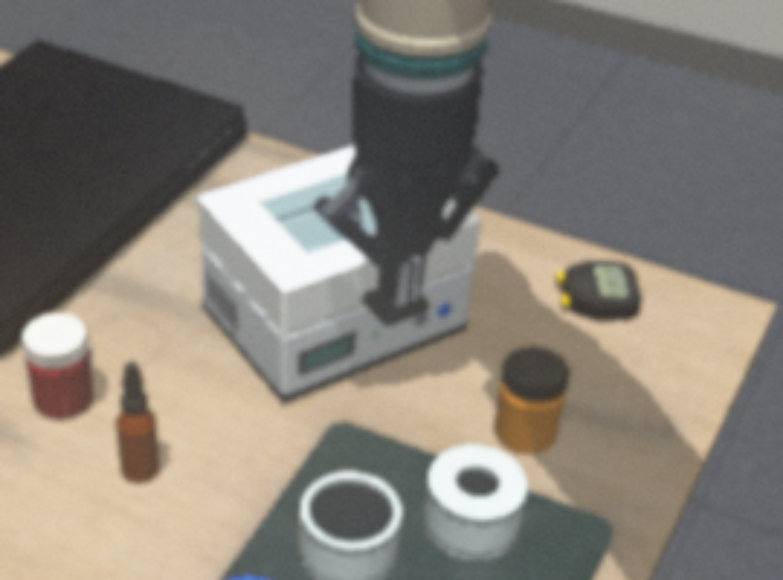

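```bash
python3 - <<'E'
from h import *
d=get_image("side");W=cloud(d);s=sensors.read_state()
print(proj(d,s["eef_pos"]),s["width"])
for v in range(205,250,3):
  print(v,[tuple(W[v,u].round(0).astype(int)) for u in (358,362,366,370,374,378)])
cv2.imwrite("pics/side3z.png",cv2.resize(d["pixels"][190:260,330:410,::-1],None,fx=8,fy=8,interpolation=cv2.INTER_CUBIC))
E
```

```text
[[366.0144637  242.65290092]] 0.2922533782505155
205 [(np.int64(468), np.int64(-322), np.int64(146)), (np.int64(452), np.int64(-305), np.int64(163)), (np.int64(445), np.int64(-306), np.int64(165)), (np.int64(440), np.int64(-312), np.int64(163)), (np.int64(439), np.int64(-328), np.int64(153)), (np.int64(431), np.int64(-327), np.int64(157))]
208 [(np.int64(489), np.int64(-368), np.int64(102)), (np.int64(457), np.int64(-316), np.int64(148)), (np.int64(445), np.int64(-306), np.int64(158)), (np.int64(439), np.int64(-311), np.int64(158)), (np.int64(-9223372036854775808), np.int64(-9223372036854775808), np.int64(-9223372036854775808)), (np.int64(430), np.int64(-325), np.int64(152))]
211 [(np.int64(463), np.int64(-313), np.int64(140)), (np.int64(458), np.int64(-321), np.int64(137)), (np.int64(445), np.int64(-308), np.int64(150)), (np.int64(439), np.int64(-312), np.int64(150)), (np.int64(437), np.int64(-327), np.int64(141)), (np.int64(433), np.int64(-334), np.int64(138))]
214 [(np.int64(454), np.int64(-294), np.int64(149)), (np.int64(454), np.int64(-311), np.int64(138)), (np.int64(446), np.in
[... 2705 characters left out ...]
372), np.int64(29)), (np.int64(446), np.int64(-384), np.int64(22))]
244 [(np.int64(469), np.int64(-337), np.int64(39)), (np.int64(465), np.int64(-348), np.int64(33)), (np.int64(459), np.int64(-355), np.int64(30)), (np.int64(455), np.int64(-365), np.int64(25)), (np.int64(450), np.int64(-374), np.int64(20)), (np.int64(444), np.int64(-381), np.int64(17))]
247 [(np.int64(469), np.int64(-337), np.int64(31)), (np.int64(464), np.int64(-346), np.int64(27)), (np.int64(461), np.int64(-359), np.int64(18)), (np.int64(454), np.int64(-364), np.int64(18)), (np.int64(450), np.int64(-375), np.int64(11)), (np.int64(444), np.int64(-383), np.int64(7))]<stdin>:5: RuntimeWarning: invalid value encountered in cast
```

View pics/side3z.png

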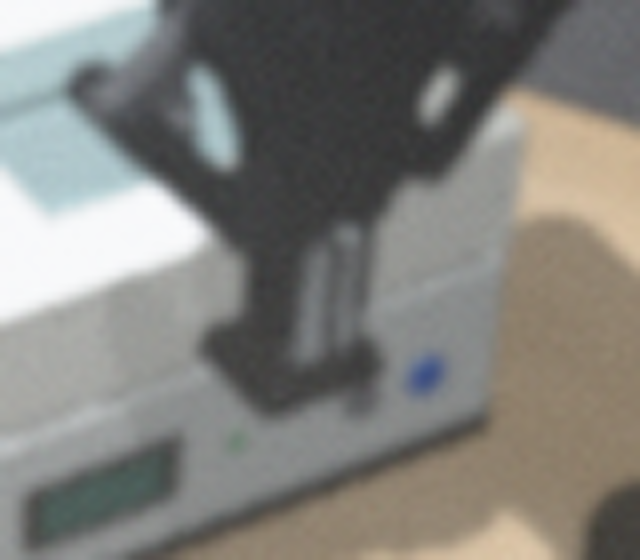

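```bash
python3 - <<'E'
from h import *
d=get_image("side")
def t(c,w,dz):
    ax=np.array([np.cos(np.radians(60.2)),np.sin(np.radians(60.2)),0])
    f=np.array([-.868,.497,0])
    for sgn in(1,-1):
        p=np.array(c)+sgn*ax*(w/2+3)+f*11+[0,0,dz]
        q=proj(d,p)[0]; print(dz,sgn,((q-[230,130])*2.9).round(0),end=" ")
    print()
for dz in(0,8,16,24): t([449,-333,62],64,dz)
print()
for dz in(0,8,16,24): t([450.5,-329.1,159.3],64,dz)
print()
for dz in(0,8,16,24,30): t([449.4,-330.6,56.4],0,dz)
# tab outline predicted
c=np.array([518,-370.5,0]);bx=np.array([.868,-.497,0]);by=np.array([.497,.868,0])
for a,b,z in((-60,18,79),(-90,18,79),(-90,-18,79),(-60,-18,79),(-90,18,69),(-90,-18,69),(-90,0,79)):
    print(a,b,z,((proj(d,c+a*bx+b*by+[0,0,z])[0]-[330,190])*8).round())
print(sensors.read_state()["tau"], sensors.read_state()["force"])
E
```

```text
0 1 [362. 345.] 0 -1 [449. 311.] 
8 1 [363. 336.] 8 -1 [450. 302.] 
16 1 [363. 327.] 16 -1 [451. 293.] 
24 1 [364. 318.] 24 -1 [452. 284.] 

0 1 [365. 229.] 0 -1 [458. 196.] 
8 1 [366. 219.] 8 -1 [460. 186.] 
16 1 [366. 208.] 16 -1 [461. 175.] 
24 1 [367. 197.] 24 -1 [462. 165.] 

0 1 [400. 338.] 0 -1 [407. 335.] 
8 1 [401. 329.] 8 -1 [408. 326.] 
16 1 [402. 319.] 16 -1 [409. 317.] 
24 1 [402. 310.] 24 -1 [410. 307.] 
30 1 [403. 303.] 30 -1 [411. 300.] 
-60 18 79 [190. 329.]
-90 18 79 [258. 399.]
-90 -18 79 [383. 351.]
-60 -18 79 [313. 282.]
-90 18 69 [256. 431.]
-90 -18 69 [380. 382.]
-90 0 79 [321. 375.]
[ 2.07986122e-03 -5.21743476e+01  4.02155489e+00 -1.16486531e+01
  8.27331038e-03  8.94232158e-03 -4.32626010e-06] [ 0.23259785  0.12478161 -0.28552243]
```

Call:
{"op": "arm_command", "data": {
  "rows": [
    [[0,0,-20,0,0,0],[0,0,-45,0,0,0],[0,0,-60,0,0,0],[0,0,-60,0,0,0],[0,0,-60,0,0,0],[0,0,-60,0,0,0]]
  ]
}}

```text
clock: 3.67
eef_pos: [449.1, -330.1, 115.8]
tool_rot: [3.139, 0.0, -2.091]
force: [-1.1, -0.3, -0.7]
width: 0.2
```

```bash
python3 - <<'E'
from h import *
d=get_image("side");W=cloud(d);s=sensors.read_state()
print(s["eef_pos"],s["width"],(proj(d,s["eef_pos"])-[330,170])*8)
cv2.imwrite("pics/side4z.png",cv2.resize(d["pixels"][170:245,330:410,::-1],None,fx=8,fy=8,interpolation=cv2.INTER_CUBIC))
print(ctrl.pinch_z,[x for x in dir(ctrl) if x[0]!='_'])
E
```

```text
[ 448.85510877 -329.94914957  115.47400949] 0.42055453254424585 [[305.19451463 393.52716518]]
-18.700000000000003 ['MotionError', 'pinch_z']
```

View pics/side4z.png

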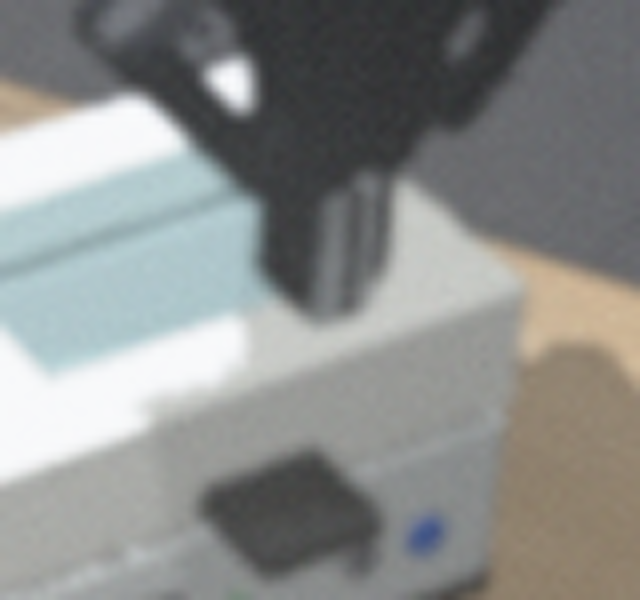

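```bash
python3 - <<'E' 2>/dev/null
from h import *
d=get_image("side");W=cloud(d)
for v in range(190,213,2):
  print(v,[str(W[v,u].round(0)) for u in range(362,380,2)])
E
```

```text
190 ['[ 451. -297.  200.]', '[ 451. -305.  196.]', '[ 449. -310.  194.]', '[ 446. -311.  194.]', '[ 443. -314.  193.]', '[ 441. -318.  191.]', '[ 440. -325.  188.]', '[ 436. -323.  190.]', '[ 434. -327.  189.]']
192 ['[ 451. -299.  195.]', '[ 449. -303.  193.]', '[ 450. -312.  188.]', '[ 445. -310.  191.]', '[ 443. -314.  189.]', '[ 439. -314.  190.]', '[ 442. -329.  181.]', '[ 436. -325.  185.]', '[ 434. -330.  183.]']
194 ['[ 452. -301.  189.]', '[ 455. -316.  179.]', '[ 450. -313.  183.]', '[ 445. -311.  186.]', '[ 442. -312.  187.]', '[ 440. -317.  184.]', '[ 439. -323.  181.]', '[ 436. -325.  181.]', '[ 436. -335.  175.]']
196 ['[ 461. -322.  169.]', '[ 458. -323.  169.]', '[ 450. -314.  178.]', '[ 447. -315.  179.]', '[ 444. -319.  177.]', '[ 441. -321.  177.]', '[ 439. -323.  176.]', '[ 436. -327.  175.]', '[ 436. -336.  170.]']
198 ['[ 460. -321.  166.]', '[ 454. -315.  171.]', '[ 450. -315.  173.]', '[ 447. -317.  173.]', '[ 444. -319.  173.]', '[ 440. -319.  174.]', '[ 438. -322.  173.]', '[ 437. -329.  169.]', '[ 437. -338.  164.]']
200 ['[ 459. -318.  164.]', '[ 455. -317
[... 743 characters left out ...]
37. -324.  154.]', '[ 459. -387.  106.]', '[ 457. -392.  104.]']
208 ['[ 481. -369.  104.]', '[ 478. -372.  103.]', '[ 449. -315.  151.]', '[ 447. -320.  149.]', '[ 443. -319.  151.]', '[ 440. -322.  150.]', '[ 438. -327.  147.]', '[ 458. -385.  103.]', '[ 454. -386.  104.]']
210 ['[ 478. -363.  104.]', '[ 475. -366.  103.]', '[ 470. -366.  105.]', '[ 446. -319.  145.]', '[ 443. -321.  145.]', '[ 461. -373.  105.]', '[ 458. -377.  103.]', '[ 454. -378.  104.]', '[ 451. -381.  103.]']
212 ['[ 475. -359.  103.]', '[ 473. -362.  102.]', '[ 468. -361.  104.]', '[ 465. -363.  104.]', '[ 462. -367.  103.]', '[ 457. -366.  105.]', '[ 454. -368.  106.]', '[ 451. -372.  104.]', '[ 449. -376.  102.]']
```

Call:
{"op": "arm_command", "data": {
  "rows": [
    [[0,0,0,0,0,0],[0,1,0,0,0,0],[0,2,0,0,0,0],[0,2,5,0,0,0],[0,2,20,0,0,0],[0,2,40,0,0,0],[0,2,60,0,0,0],[0,2,75,0,0,0],[0,2,81,0,0,0],[0,2,84,0,0,0],[0,2,84,0,0,0],[0,2,84,0,0,0]]
  ],
  "claw": 0.5
}}

```text
clock: 4.77
eef_pos: [448.0, -329.9, 32.9]
tool_rot: [3.141, -0.0, -2.092]
force: [-0.0, -0.3, 0.3]
width: 64.2
```

```bash
python3 - <<'E'
from h import *
d=get_image("side"); s=sensors.read_state();print(s["eef_pos"],s["force"],s["width"])
cv2.imwrite("pics/side5z.png",cv2.resize(d["pixels"][170:265,320:420,::-1],None,fx=6,fy=6,interpolation=cv2.INTER_CUBIC))
E
```

```text
[ 448.14409953 -330.028235     33.22762634] [0.09122483 0.263675   0.27600326] 64.19507716045338
```

View pics/side5z.png

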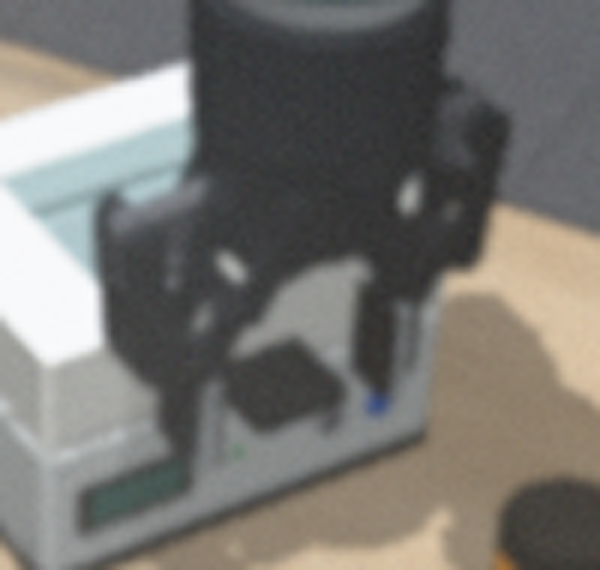

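Call:
{"op": "arm_command", "data": {
  "rows": [
    [[0,0,0,0,0,0],[0,0,0,0,0,0],[0,0,0,0,0,0],[0,0,0,0,0,0],[0,0,0,0,0,0]]
  ],
  "claw": -1
}}

```text
clock: 5.23
eef_pos: [446.4, -333.3, 34.1]
tool_rot: [-3.14, -0.004, -2.094]
force: [-3.5, -4.5, 7.9]
width: 34.3
```

```bash
python3 - <<'E'
from h import *
delta([448,-330,33],-119.8)
E
```

```text
t 5.23 pos [ 446.4 -333.3   34.1] yaw [-179.9   -0.2 -120. ] w 34.3 F [-3.5 -4.5  7.9]
shift [-3.7  0.3  1.1] turn [-0.1 -0.2 -0.2]
```

```bash
python3 -c "
import numpy as np
r=np.hypot(140,8);f=np.arctan2(8,140)
for th in [.03,.08,.14,.21,.28,.35,.42,.49,.56,.63,.7,.77,.84,.91,.98,1.05,1.12,1.19,1.26,1.33,1.4,1.45,1.5,1.55,1.6,1.65]:
  print(th,'[3.7, %.1f, %.1f, 0,0,0],'%(-r*(np.cos(f)-np.cos(th+f)),-r*(np.sin(th+f)-np.sin(f))))"
```

```text
0.03 [3.7, -0.3, -4.2, 0,0,0],
0.08 [3.7, -1.1, -11.2, 0,0,0],
0.14 [3.7, -2.5, -19.5, 0,0,0],
0.21 [3.7, -4.7, -29.0, 0,0,0],
0.28 [3.7, -7.7, -38.4, 0,0,0],
0.35 [3.7, -11.2, -47.5, 0,0,0],
0.42 [3.7, -15.4, -56.4, 0,0,0],
0.49 [3.7, -20.2, -64.9, 0,0,0],
0.56 [3.7, -25.6, -73.1, 0,0,0],
0.63 [3.7, -31.6, -80.9, 0,0,0],
0.7 [3.7, -38.1, -88.3, 0,0,0],
0.77 [3.7, -45.1, -95.2, 0,0,0],
0.84 [3.7, -52.5, -101.6, 0,0,0],
0.91 [3.7, -60.4, -107.4, 0,0,0],
0.98 [3.7, -68.7, -112.7, 0,0,0],
1.05 [3.7, -77.3, -117.4, 0,0,0],
1.12 [3.7, -86.2, -121.5, 0,0,0],
1.19 [3.7, -95.4, -124.9, 0,0,0],
1.26 [3.7, -104.8, -127.7, 0,0,0],
1.33 [3.7, -114.4, -129.9, 0,0,0],
1.4 [3.7, -124.1, -131.3, 0,0,0],
1.45 [3.7, -131.1, -131.9, 0,0,0],
1.5 [3.7, -138.1, -132.2, 0,0,0],
1.55 [3.7, -145.1, -132.1, 0,0,0],
1.6 [3.7, -152.1, -131.7, 0,0,0],
1.65 [3.7, -159.1, -130.9, 0,0,0],
```

Call:
{"op": "arm_command", "data": {
  "rows": [
    [[1.5,-0.1,-1.5,0,0,0],[3.7,-0.3,-4.2,0,0,0],[3.7,-1.1,-11.2,0,0,0],[3.7,-2.5,-19.5,0,0,0],[3.7,-4.7,-29,0,0,0],[3.7,-7.7,-38.4,0,0,0],[3.7,-11.2,-47.5,0,0,0],[3.7,-11.2,-47.5,0,0,0]]
  ]
}}

```text
clock: 5.9
eef_pos: [457.9, -339.8, 81.9]
tool_rot: [-3.138, -0.001, -2.091]
force: [3.5, -5.1, -6.9]
width: 34.1
```

```bash
python3 - <<'E'
from h import *
delta([448,-330,33],-119.8)
d=get_image("side")
cv2.imwrite("pics/side6.png",cv2.resize(d["pixels"][130:280,270:450,::-1],None,fx=4,fy=4))
E
```

```text
t 5.9 pos [ 457.9 -339.8   81.9] yaw [-179.8   -0.  -119.8] w 34.1 F [ 3.5 -5.1 -6.9]
shift [-3.6 13.6 48.9] turn [-0.2 -0.  -0. ]
```

View pics/side6.png

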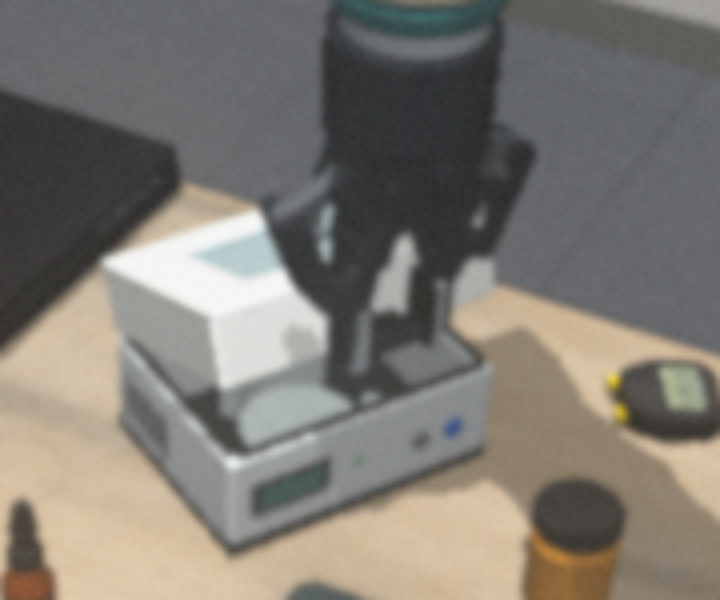

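Call:
{"op": "arm_command", "data": {
  "rows": [
    [[0,-2,-4.5,0,0,0],[0,-4.2,-8.9,0,0,0],[0,-9,-17.4,0,0,0],[0,-14.4,-25.6,0,0,0],[0,-20.4,-33.4,0,0,0],[0,-26.9,-40.8,0,0,0],[0,-33.9,-47.7,0,0,0],[0,-41.3,-54.1,0,0,0],[0,-49.2,-59.9,0,0,0],[0,-57.5,-65.2,0,0,0],[0,-66.1,-69.9,0,0,0],[0,-75,-74,0,0,0],[0,-84.2,-77.4,0,0,0],[0,-93.6,-80.2,0,0,0],[0,-103.2,-82.4,0,0,0],[0,-112.9,-83.8,0,0,0],[0,-116,-84.2,0,0,0],[0,-119.9,-84.4,0,0,0],[0,-119.9,-84.4,0,0,0],[0,-119.9,-84.4,0,0,0]]
  ]
}}

```text
clock: 7.62
eef_pos: [558.7, -397.6, 164.7]
tool_rot: [3.138, 0.0, -2.093]
force: [-2.5, 0.3, 5.7]
width: 33.4
```

```bash
python3 - <<'E'
from h import *
delta([448,-330,33],-119.8)
d=get_image("side")
cv2.imwrite("pics/side7.png",cv2.resize(d["pixels"][100:280,270:450,::-1],None,fx=3.3,fy=3.3))
E
```

```text
t 7.62 pos [ 558.7 -397.6  164.7] yaw [ 179.8    0.  -119.9] w 33.4 F [-2.5  0.3  5.7]
shift [ -3.3 129.3 132.1] turn [ 0.2  0.  -0.1]
```

View pics/side7.png

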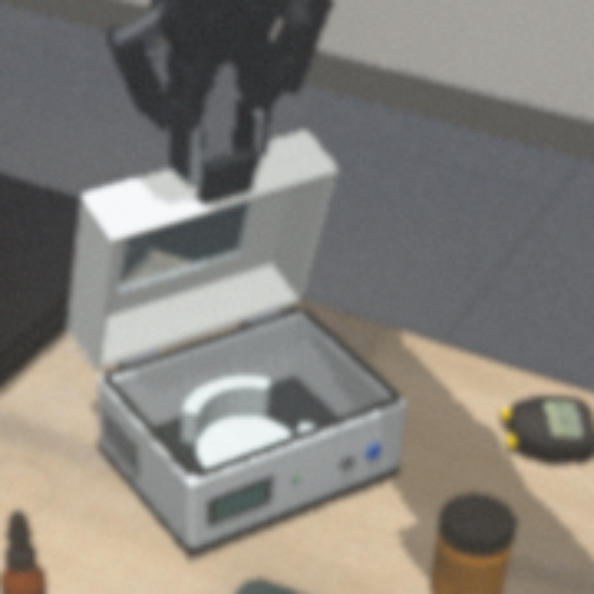

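Call:
{"op": "arm_command", "data": {
  "rows": [
    [[0,0,0,0,0,0],[0,0,0,0,0,0],[0,0,0,0,0,0],[0,0,-10,0,0,0],[0,0,-30,0,0,0],[0,0,-60,0,0,0],[0,0,-80,0,0,0],[0,30,-80,0,0,0],[0,60,-80,0,0,0],[0,95,-80,0,0,0],[0,130,-80,0,0,0],[0,165,-80,0,0,0],[0,200,-80,0,0,0],[0,235,-80,0,0,0],[0,265,-80,0,0,0],[0,265,-80,0,0,0],[0,265,-80,0,0,0]]
  ],
  "claw": 0.6
}}

```text
clock: 9.08
eef_pos: [329.6, -266.0, 245.6]
tool_rot: [-3.141, 0.001, -2.092]
force: [1.0, 0.1, 0.6]
width: 68.0
```

```bash
python3 - <<'E'
from h import *
delta([427,-101,150],-119.8)
for n in("side","top"):
    d=get_image(n)
    cv2.imwrite(f"pics/{n}8.png",d["pixels"][:,:,::-1])
E
```

```text
t 9.08 pos [ 329.6 -266.   245.6] yaw [-1.800e+02  1.000e-01 -1.199e+02] w 68.0 F [1.  0.1 0.6]
shift [-191.5   -2.3   95.8] turn [-0.   0.1 -0.1]
```

View pics/side8.png

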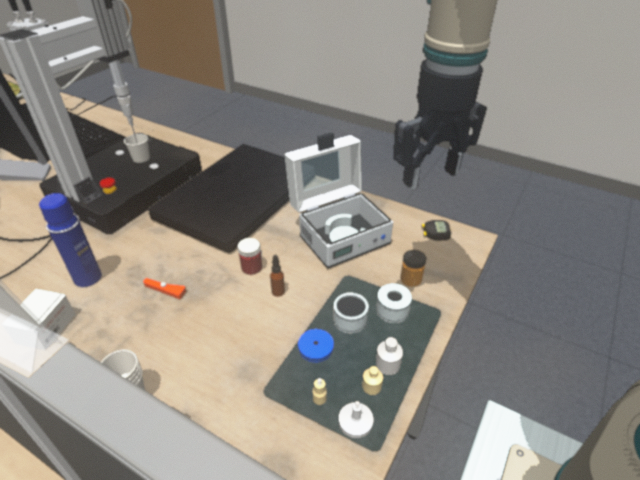

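View pics/top8.png

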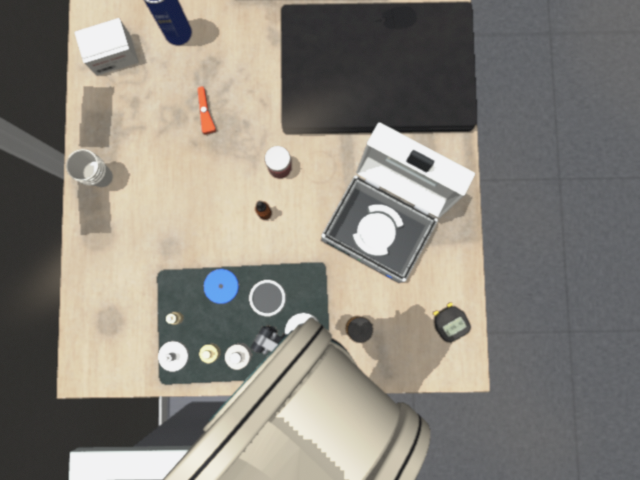

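```bash
python3 - <<'E'
from h import *
print(sensors.read_state()["qpos"].round(2))
delta([426,-103,30],-29.8)
d=get_image("top")
print(proj(d,[[600,-130,100]]))
cv2.imwrite("pics/top9.png",cv2.resize(d["pixels"][110:290,310:480,::-1],None,fx=3.3,fy=3.3,interpolation=cv2.INTER_CUBIC))
E
```

```text
[ 0.33  0.26  0.36  2.05 -0.12  0.85 -1.33]
t 9.18 pos [ 331.5 -267.1  245.4] yaw [-179.9   -0.  -119.8] w 68.7 F [0.2 0.3 0.6]
shift [-1.894e+02 -1.000e-01  2.154e+02] turn [ -0.1  -0.1 -90. ]
[[228.50955946 177.31633352]]
```

View pics/top9.png

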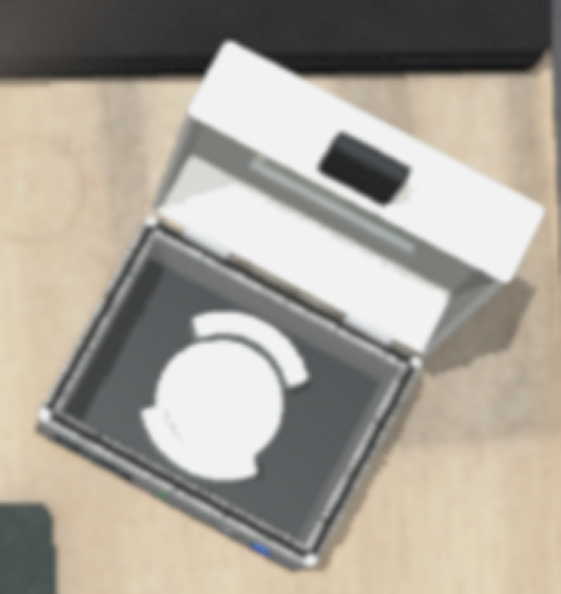

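```bash
python3 - <<'E'
from h import *
d=get_image("top");g=d["pixels"].min(2)
m=np.zeros_like(g);m[190:265,345:410]=(g[190:265,345:410]>200)
# mask to block interior near centre
c0=(376,230);yy,xx=np.mgrid[0:480,0:640];m[np.hypot(xx-c0[0],yy-c0[1])>30]=0
cs,_=cv2.findContours(m,cv2.RETR_LIST,cv2.CHAIN_APPROX_NONE)
p=np.vstack([c[:,0] for c in cs if len(c)>10]);print(len(p))
P=ray(d,p,40)[:,:2];h=cv2.convexHull(P.astype(np.float32))[:,0]
for it in range(4):
    c=circ(h);r=np.hypot(*(h-c[:2]).T)-c[2];h=h[abs(r)<max(1.5,1.5*r.std())]
print("outer",np.round(c,1),len(h))
# constrained r=43
from scipy.optimize import least_squares
q=P[abs(np.hypot(*(P-c[:2]).T)-43)<2.5]
s=least_squares(lambda v:np.hypot(q[:,0]-v[0],q[:,1]-v[1])-43,c[:2],loss="soft_l1");print("r43",s.x,len(q))
ang=np.degrees(np.arctan2(*(q-s.x).T[::-1]));print(np.histogram(ang,bins=12,range=(-180,180))[0])
# floor disc r33 at z14
P2=ray(d,p,14)[:,:2];q=P2[abs(np.hypot(*(P2-s.x).T)-33)<4]
s2=least_squares(lambda v:np.hypot(q[:,0]-v[0],q[:,1]-v[1])-33,s.x,loss="soft_l1");print("floor",s2.x,len(q),s2.cost)
W=cloud(d);v=[W[230,376],W[215,380]];print(np.round(v,0))
E
```

```text
196
outer [ 520.5 -373.7   42.9] 26
r43 [ 520.4959986  -373.86920916] 81
[ 9  0  0  8 10 13  9  0  0  9 10 13]
floor [ 519.81803902 -373.50508471] 78 30.002321212530525
[[  nan   nan   nan]
 [ 550. -382.   15.]]
```

Call:
{"op": "arm_command", "data": {
  "rows": [
    [[-15,0,0,0,0,-5],[-35,0,0,0,0,-11],[-60,0,0,0,0,-18],[-85,0,0,0,0,-25],[-110,0,0,0,0,-32],[-135,0,10,0,0,-39],[-160,0,30,0,0,-46],[-180,0,60,0,0,-53],[-189,0,95,0,0,-60],[-189,0,130,0,0,-67],[-189,0,160,0,0,-74],[-189,0,185,0,0,-81],[-189,0,200,0,0,-87],[-189,0,210,0,0,-90],[-189,0,210,0,0,-90],[-189,0,210,0,0,-90],[-189,0,210,0,0,-90]]
  ],
  "claw": 0.7
}}

```text
clock: 10.7
eef_pos: [424.6, -102.4, 34.8]
tool_rot: [-3.141, 0.001, -0.523]
force: [-0.2, -1.1, 0.4]
width: 72.6
```

```bash
python3 - <<'E'
from h import *
delta([426,-103,-20],-29.8)
d=get_image("side")
cv2.imwrite("pics/side10.png",cv2.resize(d["pixels"][220:400,220:440,::-1],None,fx=3.5,fy=3.3,interpolation=cv2.INTER_CUBIC))
E
```

```text
t 10.7 pos [ 424.6 -102.4   34.8] yaw [-1.80e+02  1.00e-01 -2.99e+01] w 72.6 F [-0.2 -1.1  0.4]
shift [ 1.6 -0.2 54.8] turn [-0.   0.1 -0.1]
```

View pics/side10.png

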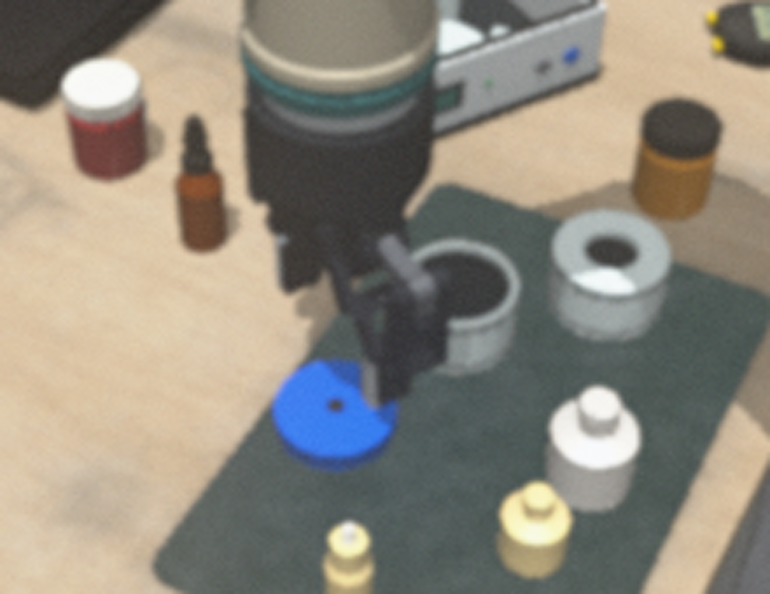

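Call:
{"op": "arm_command", "data": {
  "rows": [
    [[1,0,15,0,0,0],[1.6,0,32,0,0,0],[1.6,0,45,0,0,0],[1.6,0,50,0,0,0],[1.6,0,53,0,0,0],[1.6,0,53,0,0,0],[1.6,0,53,0,0,0]]
  ]
}}

```text
clock: 11.33
eef_pos: [425.2, -103.3, -18.0]
tool_rot: [3.142, 0.001, -0.522]
force: [-0.4, -0.1, -0.2]
width: 72.4
```

```bash
python3 - <<'E'
from h import *
delta([426,-103,-30],-29.8)
d=get_image("side");W=cloud(d)
cv2.imwrite("pics/side11.png",cv2.resize(d["pixels"][220:400,220:440,::-1],None,fx=3.5,fy=3.3,interpolation=cv2.INTER_CUBIC))
E
```

```text
t 11.33 pos [ 425.2 -103.3  -18. ] yaw [ 1.80e+02  1.00e-01 -2.99e+01] w 72.4 F [-0.4 -0.1 -0.2]
shift [ 0.6 -0.6 12. ] turn [ 0.   0.1 -0.1]
```

View pics/side11.png

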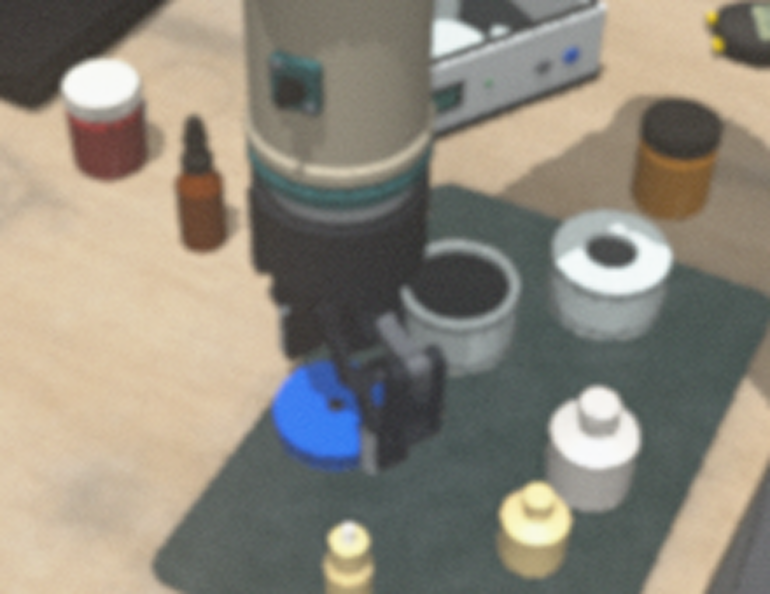

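Fingers straddle the spacer with the tips still above the mat; I step down to feel it.

Call:
{"op": "arm_command", "data": {
  "rows": [
    [[0.6,-0.6,2,0,0,0],[0.6,-0.6,4,0,0,0],[0.6,-0.6,6,0,0,0],[0.6,-0.6,6,0,0,0]]
  ]
}}

```text
clock: 11.72
eef_pos: [425.8, -102.7, -24.5]
tool_rot: [3.141, 0.002, -0.521]
force: [0.3, -0.1, -0.5]
width: 72.5
```

Call:
{"op": "arm_command", "data": {
  "rows": [
    [[0,0,2,0,0,0],[0,0,3,0,0,0],[0,0,3,0,0,0]]
  ]
}}

```text
clock: 11.97
eef_pos: [425.6, -102.7, -27.7]
tool_rot: [3.141, 0.002, -0.521]
force: [-0.1, 0.1, 0.7]
width: 72.6
```

Call:
{"op": "arm_command", "data": {
  "rows": [
    [[0,0,2,0,0,0],[0,0,3,0,0,0],[0,0,3,0,0,0]]
  ]
}}

```text
clock: 12.22
eef_pos: [425.7, -102.7, -30.7]
tool_rot: [3.142, 0.002, -0.521]
force: [0.6, 0.1, -0.3]
width: 72.6
```

Call:
{"op": "arm_command", "data": {
  "rows": [
    [[0,0,0,0,0,0],[0,0,0,0,0,0],[0,0,0,0,0,0],[0,0,0,0,0,0],[0,0,0,0,0,0]]
  ],
  "claw": -1
}}

```text
clock: 12.63
eef_pos: [425.9, -102.7, -29.7]
tool_rot: [3.142, 0.001, -0.521]
force: [-1.4, -1.0, 9.8]
width: 57.8
```

```bash
python3 - <<'E'
from h import *
delta([426,-103,-30],-29.8)
d=get_image("side");W=cloud(d)
cv2.imwrite("pics/side12.png",cv2.resize(d["pixels"][220:400,220:440,::-1],None,fx=3.5,fy=3.3,interpolation=cv2.INTER_CUBIC))
E
```

```text
t 12.63 pos [ 425.9 -102.7  -29.7] yaw [180.    0.  -29.8] w 57.8 F [-1.4 -1.   9.8]
shift [0.2 0.2 0.3] turn [ 0.  0. -0.]
```

View pics/side12.png

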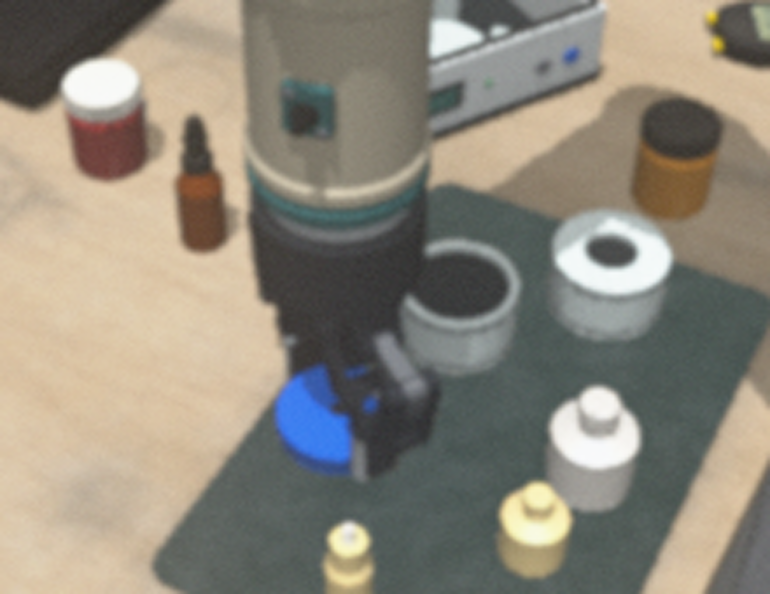

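Call:
{"op": "arm_command", "data": {
  "rows": [
    [[0,0,0,0,0,0],[0,0,0,0,0,0],[0,0,0,0,0,0],[0,0,-12,0,0,0],[0,0,-30,0,0,5],[0,0,-38,0,0,12],[0,0,-38,0,0,19],[0,0,-38,0,0,26],[0,0,-38,0,0,33],[0,0,-38,0,0,40],[0,0,-38,0,0,47],[0,0,-38,0,0,54],[0,0,-38,0,0,61],[0,0,-38,0,0,68],[0,0,-38,0,0,75],[0,0,-38,0,0,82],[0,0,-38,0,0,88],[0,0,-38,0,0,90],[0,0,-38,0,0,90],[0,0,-38,0,0,90]]
  ],
  "claw": 0.7
}}

```text
clock: 14.35
eef_pos: [425.8, -102.7, 7.4]
tool_rot: [3.14, 0.0, -2.09]
force: [-0.6, 0.7, 0.3]
width: 73.0
```

```bash
python3 - <<'E'
from h import *
delta([425.9,-102.7,-29],-119.8)
d=get_image("side")
cv2.imwrite("pics/side13.png",cv2.resize(d["pixels"][220:400,220:440,::-1],None,fx=3.5,fy=3.3,interpolation=cv2.INTER_CUBIC))
E
```

```text
t 14.35 pos [ 425.8 -102.7    7.4] yaw [ 179.9    0.  -119.8] w 73.0 F [-0.6  0.7  0.3]
shift [-0.  -0.2 36.4] turn [0.1 0.  0. ]
```

View pics/side13.png

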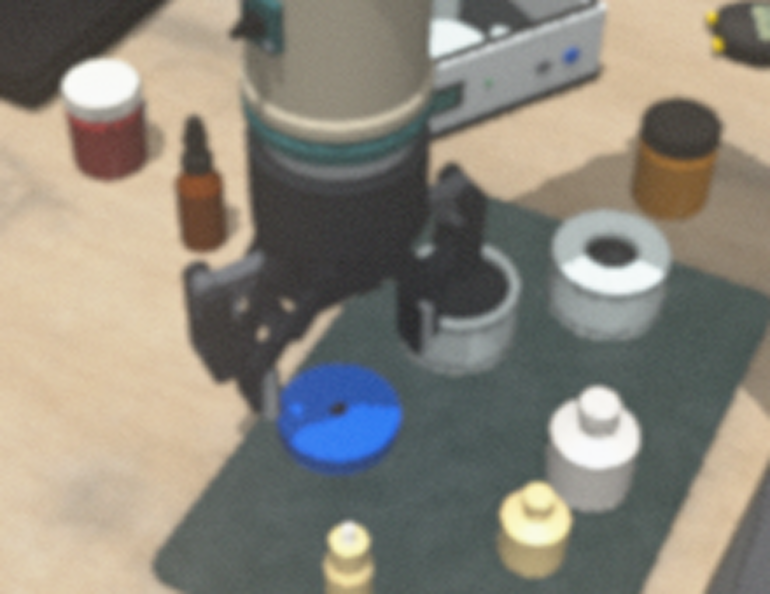

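```bash
python3 - <<'E'
from h import *
bx=np.array([.868,-.497]);by=np.array([.497,.868])
d=get_image("side");hsv=cv2.cvtColor(d["pixels"],cv2.COLOR_RGB2HSV);H,S,V=[hsv[...,i].astype(int) for i in range(3)]
m=((H>100)&(H<125)&(S>120)).astype(np.uint8)
m=cv2.morphologyEx(m,cv2.MORPH_CLOSE,np.ones((5,5)))
c,_=fitc(d,m,(316,350),17);print(c,_, "bx",bx@c[:2],"by",by@c[:2],"TCP",bx@[425.8,-102.7],by@[425.8,-102.7])
# sleeve rim side
W=cloud(d)
g=d["pixels"].min(2)
cv2.imwrite("pics/side13w.png",cv2.resize(d["pixels"][170:270,285:405,::-1],None,fx=6,fy=5.8,interpolation=cv2.INTER_CUBIC))
E
```

```text
[422.5 -96.8  30.8] 928 bx 414.8396 by 125.9601 TCP 420.6363 122.479
```

View pics/side13w.png

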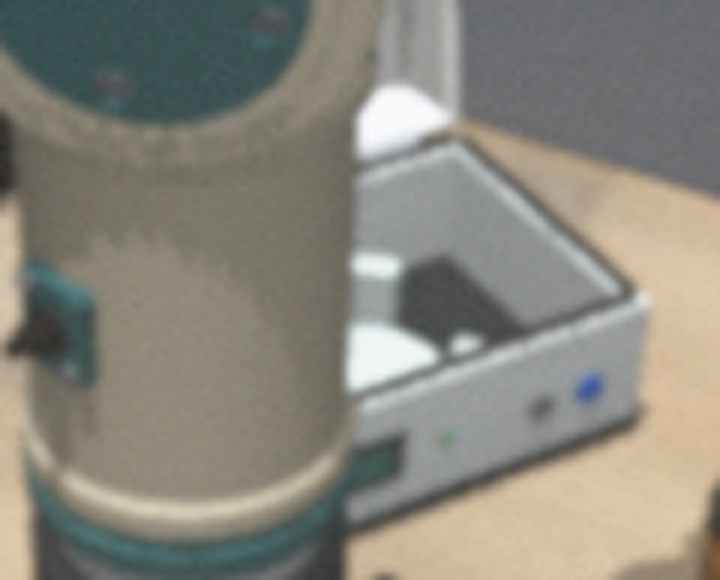

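Call:
{"op": "arm_command", "data": {
  "rows": [
    [[0.6,0,0,0,0,0],[0.6,0,5,0,0,0],[0.6,0,15,0,0,0],[0.6,0,24,0,0,0],[0.6,0,30,0,0,0],[0.6,0,33,0,0,0],[0.6,0,34,0,0,0],[0.6,0,34,0,0,0]]
  ],
  "claw": 0.56
}}

```text
clock: 15.12
eef_pos: [425.3, -103.3, -26.7]
tool_rot: [3.139, -0.0, -2.092]
force: [0.4, -0.5, 0.7]
width: 67.0
```

```bash
python3 - <<'E'
from h import *
delta([425.9,-102.7,-29],-119.8)
d=get_image("side")
cv2.imwrite("pics/side14.png",cv2.resize(d["pixels"][220:400,220:440,::-1],None,fx=3.5,fy=3.3,interpolation=cv2.INTER_CUBIC))
E
```

```text
t 15.12 pos [ 425.3 -103.3  -26.7] yaw [ 179.9   -0.  -119.8] w 67.0 F [ 0.4 -0.5  0.7]
shift [-0.8 -0.3  2.3] turn [ 0.1 -0.  -0. ]
```

View pics/side14.png

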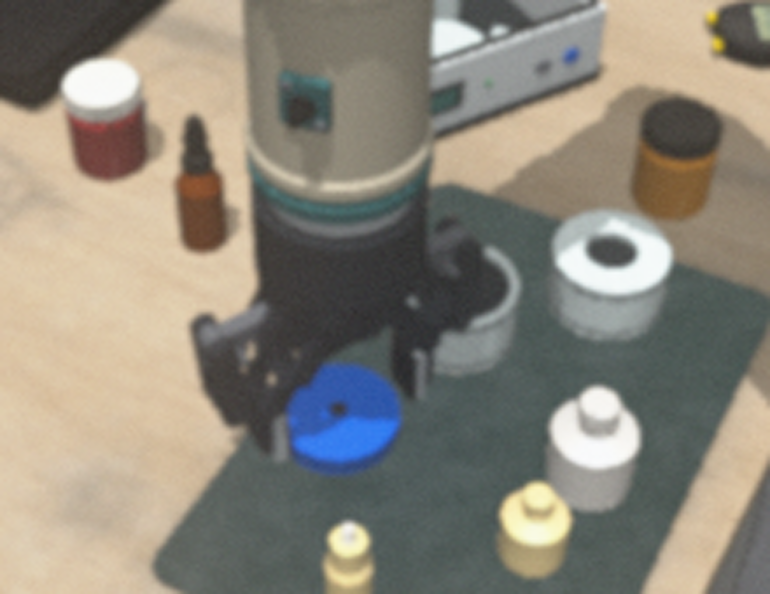

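Call:
{"op": "arm_command", "data": {
  "rows": [
    [[0,0,1,0,0,0],[0,0,1,0,0,0],[0,0,1,0,0,0],[0,0,1,0,0,0],[0,0,1,0,0,0],[0,0,1,0,0,0]]
  ],
  "claw": -1
}}

```text
clock: 15.67
eef_pos: [425.9, -103.2, -26.1]
tool_rot: [-3.141, -0.0, -2.091]
force: [-1.8, 1.4, 13.7]
width: 57.3
```

```bash
python3 - <<'E'
from h import *
delta([519.8,-375.5,90],-119.8)
by=np.array([.497,.868]);s=sensors.read_state();print(by@s["eef_pos"][:2])
d=get_image("side");hsv=cv2.cvtColor(d["pixels"],cv2.COLOR_RGB2HSV);H,S,V=[hsv[...,i].astype(int) for i in range(3)]
m=((H>100)&(H<125)&(S>120)).astype(np.uint8)
m=cv2.morphologyEx(m,cv2.MORPH_CLOSE,np.ones((5,5)))
c,_=fitc(d,m,(316,350),17);print(c,by@c[:2])
E
```

```text
t 15.67 pos [ 425.9 -103.2  -26.1] yaw [-180.    -0.  -119.8] w 57.3 F [-1.8  1.4 13.7]
shift [ 189.5 -216.9 -116.1] turn [-0. -0. -0.]
122.02916103508073
[419.1 -99.   29.2] 122.3607
```

Call:
{"op": "arm_command", "data": {
  "rows": [
    [[0,0,-2,0,0,0],[0,0,-8,0,0,0],[0,0,-20,0,0,0],[0,0,-40,0,0,0],[0,0,-70,0,0,0],[0,0,-100,0,0,0],[0,0,-116,0,0,0],[10,-12,-116,0,0,0],[30,-34,-116,0,0,0],[55,-63,-116,0,0,0],[80,-92,-116,0,0,0],[105,-120,-116,0,0,0],[130,-149,-116,0,0,0],[155,-177,-116,0,0,0],[175,-200,-116,0,0,0],[187,-214,-116,0,0,0],[189.5,-216.9,-116,0,0,0],[189.5,-216.9,-116,0,0,0],[189.5,-216.9,-116,0,0,0]]
  ]
}}

```text
clock: 17.3
eef_pos: [519.0, -373.8, 88.0]
tool_rot: [3.138, 0.001, -2.09]
force: [1.0, 0.6, -0.6]
width: 57.1
```

```bash
python3 - <<'E'
from h import *
delta([519.8,-375.5,40],-119.8)
d=get_image("side")
cv2.imwrite("pics/side15.png",cv2.resize(d["pixels"][100:280,260:450,::-1],None,fx=4,fy=3.3,interpolation=cv2.INTER_CUBIC))
W=cloud(d);hsv=cv2.cvtColor(d["pixels"],cv2.COLOR_RGB2HSV)
m=(hsv[...,0]>100)&(hsv[...,0]<125)&(hsv[...,1]>120);m[:, :270]=0;m[300:]=0;m[:,420:]=0
n,l,st,ce=cv2.connectedComponentsWithStats(m.astype(np.uint8));k=1+np.argmax(st[1:,4]);print(st[k])
p=W[l==k];print(np.nanmin(p,0),np.nanmax(p,0),np.nanmedian(p,0))
E
```

```text
t 17.3 pos [ 519.  -373.8   88. ] yaw [ 1.798e+02  1.000e-01 -1.198e+02] w 57.1 F [ 1.   0.6 -0.6]
shift [ 1.1 -1.6 48. ] turn [0.2 0.1 0. ]
[338 184  24  21 435]
[ 488.69768012 -402.71169536  118.22677185] [ 542.75470309 -341.12788151  132.12384655] [ 510.19776733 -368.02334542  128.78131053]
```

View pics/side15.png

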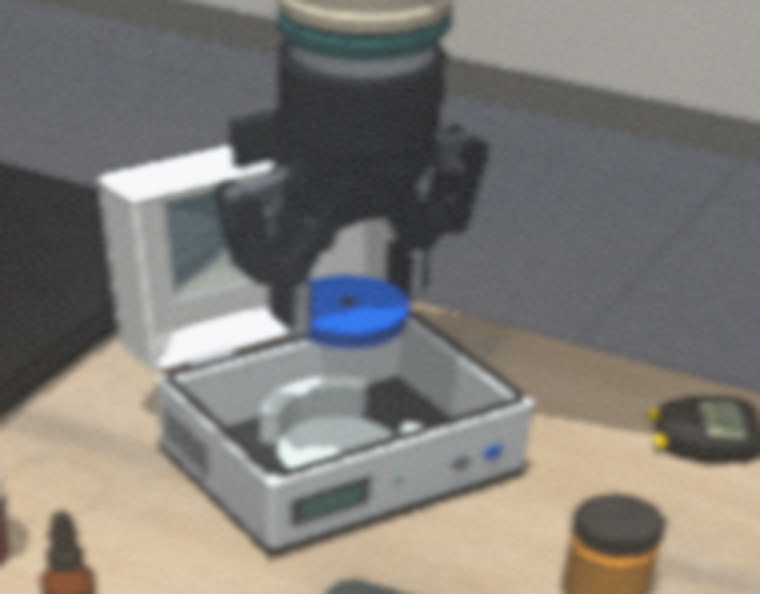

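```bash
python3 - <<'E'
from h import *
d=get_image("side");s=sensors.read_state();print(s["eef_pos"])
m=cv2.cvtColor(d["pixels"],cv2.COLOR_RGB2GRAY)
# hole centroid
sub=m[186:196,341:354].astype(int);v,u=np.unravel_index(sub.argmin(),sub.shape);w=np.clip(95-sub,0,None);
vv,uu=np.mgrid[186:196,341:354];hole=np.array([(w*uu).sum()/w.sum(),(w*vv).sum()/w.sum()]);print(hole,sub.min())
for z in(130,132,134):print(z,ray(d,hole,z).round(1))
im=d["pixels"][:,:,::-1].copy();im=cv2.resize(im[150:280,280:410],None,fx=6,fy=4.6,interpolation=cv2.INTER_CUBIC)
t=np.linspace(0,2*np.pi,200)
for c,col in(([519.8,-375.5],(0,0,255)),([515,-370],(0,200,0))):
  for r,z in((33,40),(43,40),(33,14)):
    p=proj(d,np.c_[c[0]+r*np.cos(t),c[1]+r*np.sin(t),0*t+z]);p=(p-[280,150])*[6,4.6]
    cv2.polylines(im,[p.astype(np.int32)],True,col,1)
cv2.imwrite("pics/side16.png",im)
E
```

```text
[ 519.3623679  -373.36788128   88.35329396]
[346.7977208  189.28679962] 67
130 [[ 520.  -377.3  130. ]]
132 [[ 518.7 -374.7  132. ]]
134 [[ 517.4 -372.1  134. ]]
```

View pics/side16.png

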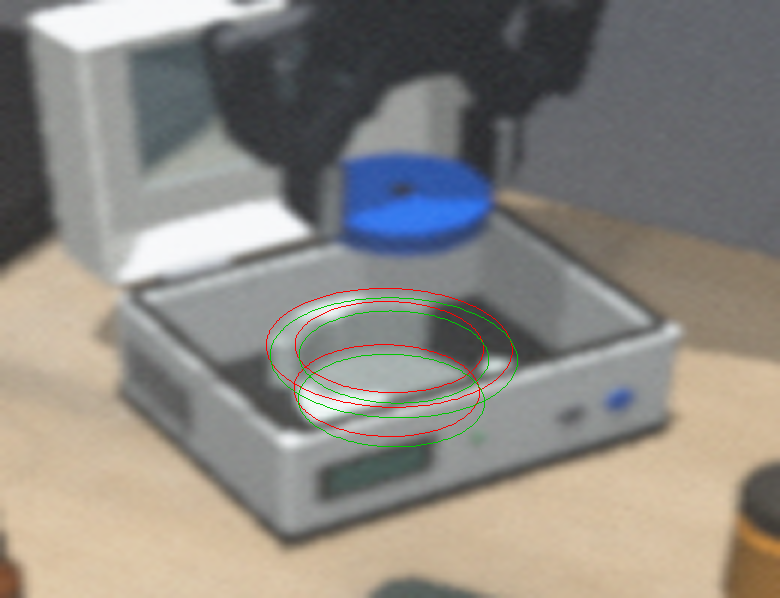

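```bash
python3 - <<'E'
from h import *
delta([519.8,-375.5,16],-119.8)
E
```

```text
t 17.4 pos [ 519.4 -373.4   88.4] yaw [ 179.8    0.  -119.7] w 56.8 F [ 0.2  0.4 -0.7]
shift [ 1.7 -1.6 72.3] turn [0.2 0.  0.1]
```

Call:
{"op": "arm_command", "data": {
  "rows": [
    [[1.7,-1.6,10,0.2,0,0],[1.7,-1.6,25,0.2,0,0],[1.7,-1.6,40,0.2,0,0],[1.7,-1.6,55,0.2,0,0],[1.7,-1.6,66,0.2,0,0],[1.7,-1.6,71,0.2,0,0],[1.7,-1.6,72,0.2,0,0],[1.7,-1.6,72,0.2,0,0],[1.7,-1.6,72,0.2,0,0]]
  ]
}}

```text
clock: 18.15
eef_pos: [520.5, -377.9, 16.6]
tool_rot: [-3.139, 0.0, -2.092]
force: [-0.3, 0.0, -0.8]
width: 56.9
```

```bash
python3 - <<'E'
from h import *
delta([519.8,-375.5,-10],-119.8)
d=get_image("side")
cv2.imwrite("pics/side17.png",cv2.resize(d["pixels"][150:280,280:410,::-1],None,fx=6,fy=4.6,interpolation=cv2.INTER_CUBIC))
E
```

```text
t 18.15 pos [ 520.5 -377.9   16.6] yaw [-179.8    0.  -119.8] w 56.9 F [-0.3  0.  -0.8]
shift [-1.7  1.9 26.6] turn [-0.2  0.  -0. ]
```

View pics/side17.png

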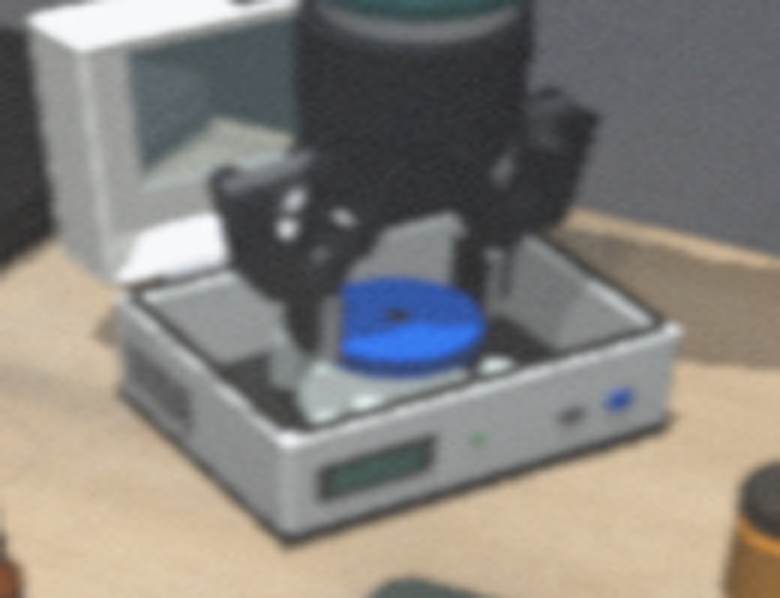

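Call:
{"op": "arm_command", "data": {
  "rows": [
    [[-1,1,0,-0.2,0,0],[-1.7,1.9,0,-0.2,0,0],[-1.7,1.9,0,-0.2,0,0],[-1.7,1.9,0,-0.2,0,0],[-1.7,1.9,0,-0.2,0,0]]
  ]
}}

```text
clock: 18.62
eef_pos: [519.2, -375.5, 16.4]
tool_rot: [3.14, -0.0, -2.092]
force: [-0.3, 0.3, -1.4]
width: 57.0
```

Call:
{"op": "arm_command", "data": {
  "rows": [
    [[0,0,3,0,0,0],[0,0,6,0,0,0],[0,0,9,0,0,0],[0,0,12,0,0,0],[0,0,14,0,0,0],[0,0,14,0,0,0]]
  ]
}}

```text
clock: 19.12
eef_pos: [518.6, -375.2, 1.4]
tool_rot: [3.139, 0.0, -2.092]
force: [0.6, 0.2, -1.0]
width: 57.0
```

Call:
{"op": "arm_command", "data": {
  "rows": [
    [[0,0,3,0,0,0],[0,0,6,0,0,0],[0,0,9,0,0,0],[0,0,12,0,0,0],[0,0,14,0,0,0],[0,0,14,0,0,0]]
  ]
}}

```text
clock: 19.62
eef_pos: [518.7, -375.2, -12.5]
tool_rot: [3.139, -0.0, -2.092]
force: [-0.3, 1.4, -1.3]
width: 57.0
```

Call:
{"op": "arm_command", "data": {
  "rows": [
    [[0,0,1,0,0,0],[0,0,2,0,0,0],[0,0,3,0,0,0],[0,0,3,0,0,0]]
  ]
}}

```text
clock: 19.95
eef_pos: [519.2, -375.4, -14.8]
tool_rot: [3.14, -0.0, -2.092]
force: [-0.5, 0.5, -0.3]
width: 57.1
```

Call:
{"op": "arm_command", "data": {
  "rows": [
    [[0,0,0.7,0,0,0],[0,0,1.5,0,0,0],[0,0,1.5,0,0,0]]
  ]
}}

```text
clock: 20.2
eef_pos: [519.2, -375.5, -15.0]
tool_rot: [3.14, -0.001, -2.092]
force: [-3.5, 1.8, 8.5]
width: 57.1
```

Call:
{"op": "arm_command", "data": {
  "rows": [
    [[0,0,0.7,0,0,0],[0,0,1.5,0,0,0],[0,0,1.5,0,0,0]]
  ]
}}

```text
clock: 20.45
eef_pos: [519.2, -375.5, -15.0]
tool_rot: [3.14, -0.001, -2.092]
force: [-5.6, 2.7, 18.1]
width: 56.9
```

Call:
{"op": "arm_command", "data": {
  "rows": [
    [[0,0,-1,0,0,0],[0,0,-2,0,0,0],[0,0,-2,0,0,0],[0,0,-2,0,0,0],[0,0,-10,0,0,0],[0,0,-30,0,0,0],[0,0,-60,0,0,0],[0,0,-95,0,0,0],[0,0,-130,0,0,0],[0,30,-130,0,0,0],[0,65,-130,0,0,0],[0,100,-130,0,0,0],[0,130,-130,0,0,0],[0,150,-130,0,0,0],[0,150,-130,0,0,0],[0,150,-130,0,0,0]]
  ],
  "claw": 0.6
}}

```text
clock: 21.78
eef_pos: [388.7, -300.9, 113.0]
tool_rot: [3.14, -0.001, -2.091]
force: [-0.2, -1.0, 0.7]
width: 68.3
```

```bash
python3 - <<'E'
from h import *
delta([407,-184,60],-119.8)
for n,b in(("side",(150,280,280,410)),("top",(190,270,330,430))):
    d=get_image(n)
    if n=="top":
        hsv=cv2.cvtColor(d["pixels"],cv2.COLOR_RGB2HSV);m=(hsv[...,0]>100)&(hsv[...,0]<125)&(hsv[...,1]>120)
        try: print("spacer top",fitc(d,m,(379,233),28))
        except Exception as e: print(e)
    cv2.imwrite(f"pics/{n}18.png",cv2.resize(d["pixels"][b[0]:b[1],b[2]:b[3],::-1],None,fx=5,fy=5,interpolation=cv2.INTER_CUBIC)[:600,:800])
E
```

```text
t 21.78 pos [ 388.7 -300.9  113. ] yaw [ 179.9   -0.  -119.8] w 68.3 F [-0.2 -1.   0.7]
shift [-110.6   42.3   53. ] turn [ 0.1 -0.  -0. ]
spacer top (array([ 519.7, -374.3,   28.2]), np.int32(861))
```

View pics/side18.png

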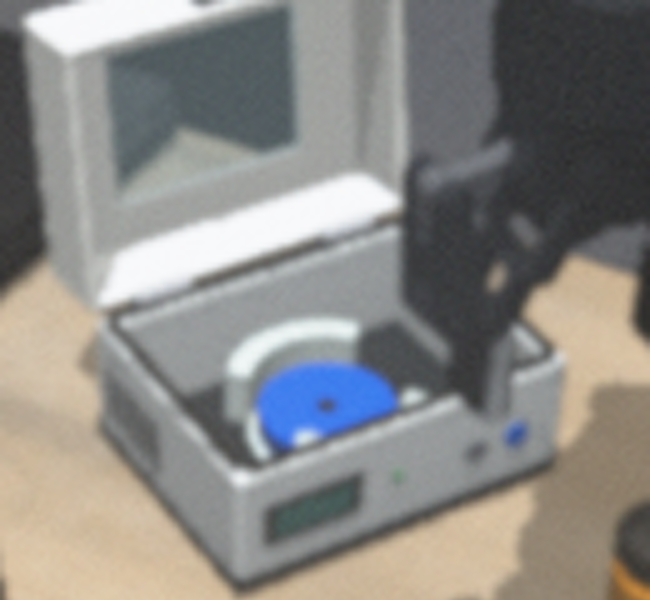

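View pics/top18.png

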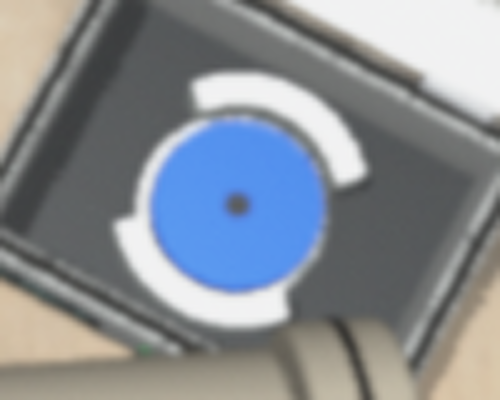

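Call:
{"op": "arm_command", "data": {
  "rows": [
    [[-15,5,0,0,0,0],[-40,15,0,0,0,0],[-65,25,10,0,0,0],[-90,35,25,0,0,0],[-105,40,40,0,0,0],[-109.7,41.3,60,0,0,0],[-109.7,41.3,75,0,0,0],[-109.7,41.3,80,0,0,0],[-109.7,41.3,80,0,0,0],[-109.7,41.3,80,0,0,0]]
  ],
  "claw": 0.58
}}

```text
clock: 22.72
eef_pos: [408.7, -185.2, 32.6]
tool_rot: [3.14, 0.0, -2.092]
force: [0.2, -0.0, 0.3]
width: 67.1
```

```bash
python3 - <<'E'
from h import *
delta([407.3,-185.4,-16],-119.8)
d=get_image("side")
cv2.imwrite("pics/side19.png",cv2.resize(d["pixels"][200:380,270:450,::-1],None,fx=4,fy=3.3,interpolation=cv2.INTER_CUBIC))
E
```

```text
t 22.72 pos [ 408.7 -185.2   32.6] yaw [ 179.9    0.  -119.9] w 67.1 F [ 0.2 -0.   0.3]
shift [ 0.9  1.1 48.6] turn [ 0.1  0.  -0.1]
```

View pics/side19.png

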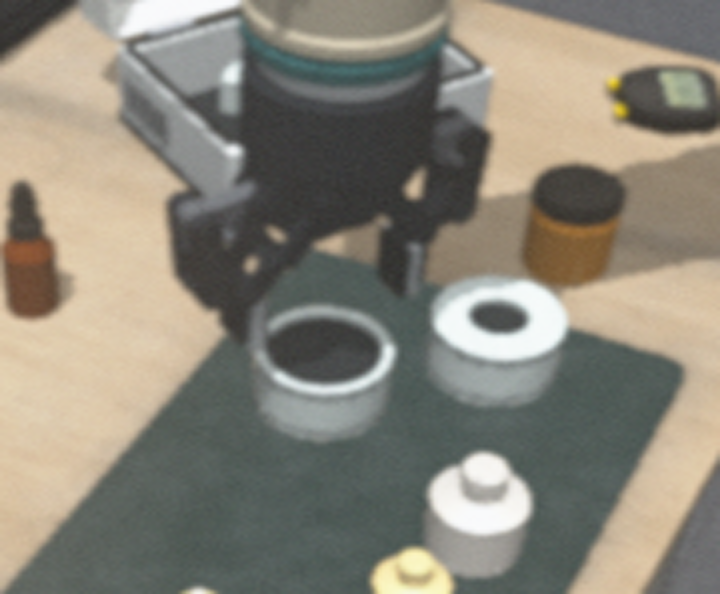

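Call:
{"op": "arm_command", "data": {
  "rows": [
    [[0.5,0.6,5,0,0,0],[0.9,1.1,12,0,0,0],[0.9,1.1,18,0,0,0],[0.9,1.1,23,0,0,0],[0.9,1.1,26,0,0,0],[0.9,1.1,28,0,0,0],[0.9,1.1,28,0,0,0]]
  ]
}}

```text
clock: 23.35
eef_pos: [406.2, -185.1, 4.1]
tool_rot: [3.139, -0.0, -2.091]
force: [1.0, -0.1, -1.1]
width: 67.5
```

```bash
python3 - <<'E'
from h import *
delta([407.3,-185.4,-16],-119.8)
d=get_image("side")
cv2.imwrite("pics/side20.png",cv2.resize(d["pixels"][200:380,270:450,::-1],None,fx=4,fy=3.3,interpolation=cv2.INTER_CUBIC))
E
```

```text
t 23.35 pos [ 406.2 -185.1    4.1] yaw [ 179.9   -0.  -119.8] w 67.5 F [ 1.  -0.1 -1.1]
shift [-0.3 -1.2 20. ] turn [ 0.1 -0.  -0. ]
```

View pics/side20.png

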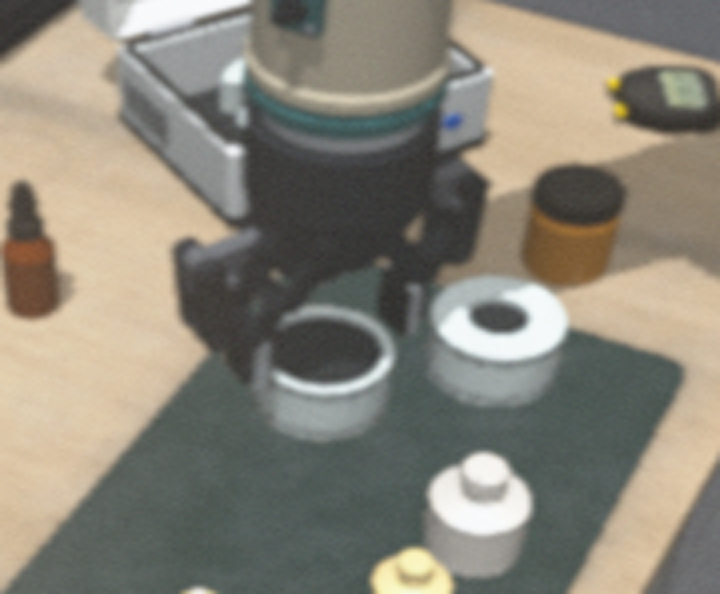

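Straddling the sleeve cleanly. Down the rest, then close.

Call:
{"op": "arm_command", "data": {
  "rows": [
    [[-0.3,-1.2,4,0,0,0],[-0.3,-1.2,9,0,0,0],[-0.3,-1.2,14,0,0,0],[-0.3,-1.2,18,0,0,0],[-0.3,-1.2,20,0,0,0],[-0.3,-1.2,20,0,0,0],[-0.3,-1.2,20,0,0,0]]
  ]
}}

```text
clock: 23.98
eef_pos: [407.4, -185.5, -15.7]
tool_rot: [3.14, -0.0, -2.091]
force: [0.6, 0.7, 0.9]
width: 67.9
```

Call:
{"op": "arm_command", "data": {
  "rows": [
    [[0,0,0,0,0,0],[0,0,0,0,0,0],[0,0,0,0,0,0],[0,0,0,0,0,0],[0,0,0,0,0,0],[0,0,0,0,0,0]]
  ],
  "claw": -1
}}

```text
clock: 24.48
eef_pos: [407.6, -185.6, -15.0]
tool_rot: [3.14, -0.0, -2.091]
force: [-1.4, 1.3, 5.9]
width: 58.0
```

```bash
python3 - <<'E'
from h import *
delta([519.6,-375.2,110],-119.8)
d=get_image("side")
cv2.imwrite("pics/side21.png",cv2.resize(d["pixels"][200:380,270:450,::-1],None,fx=4,fy=3.3,interpolation=cv2.INTER_CUBIC))
E
```

```text
t 24.48 pos [ 407.6 -185.6  -15. ] yaw [ 179.9   -0.  -119.8] w 58.0 F [-1.4  1.3  5.9]
shift [ 108.8 -191.3 -125.2] turn [ 0.1 -0.  -0. ]
```

View pics/side21.png

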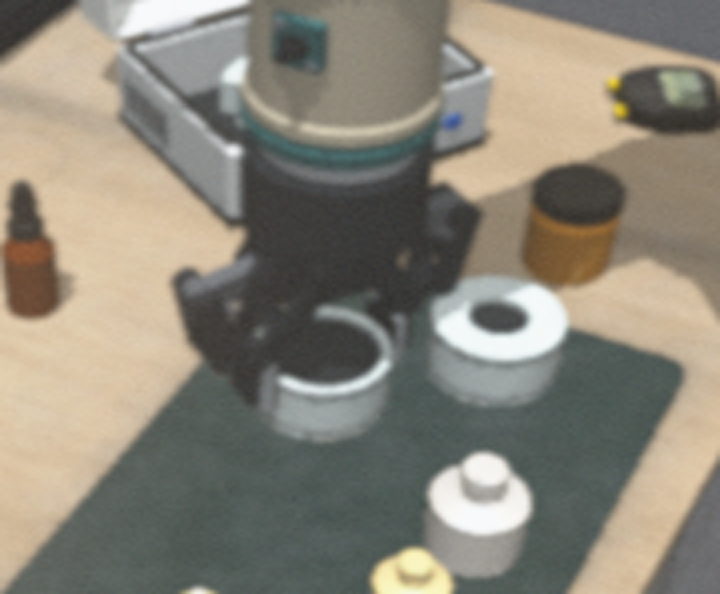

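Call:
{"op": "arm_command", "data": {
  "rows": [
    [[0,0,-3,0,0,0],[0,0,-12,0,0,0],[0,0,-30,0,0,0],[0,0,-60,0,0,0],[0,0,-85,0,0,0],[5,-8,-97,0,0,0],[15,-26,-97,0,0,0],[30,-52,-97,0,0,0],[45,-79,-97,0,0,0],[60,-105,-97,0,0,0],[75,-131,-97,0,0,0],[90,-158,-97,0,0,0],[102,-179,-97,0,0,0],[108.8,-191.3,-97,0,0,0],[108.8,-191.3,-97,0,0,0],[108.8,-191.3,-97,0,0,0],[108.8,-191.3,-97,0,0,0],[108.8,-191.3,-97,0,0,0]]
  ]
}}

```text
clock: 26.03
eef_pos: [518.9, -373.7, 81.2]
tool_rot: [3.139, 0.0, -2.09]
force: [-0.4, -0.5, -0.9]
width: 57.9
```

```bash
python3 - <<'E'
from h import *
delta([519.6,-375.2,38],-119.8)
d=get_image("side")
cv2.imwrite("pics/side22.png",cv2.resize(d["pixels"][150:280,280:410,::-1],None,fx=6,fy=4.6,interpolation=cv2.INTER_CUBIC))
E
```

```text
t 26.03 pos [ 518.9 -373.7   81.2] yaw [ 179.8    0.  -119.7] w 57.9 F [-0.4 -0.5 -0.9]
shift [ 0.9 -1.5 43.2] turn [0.2 0.  0.1]
```

View pics/side22.png

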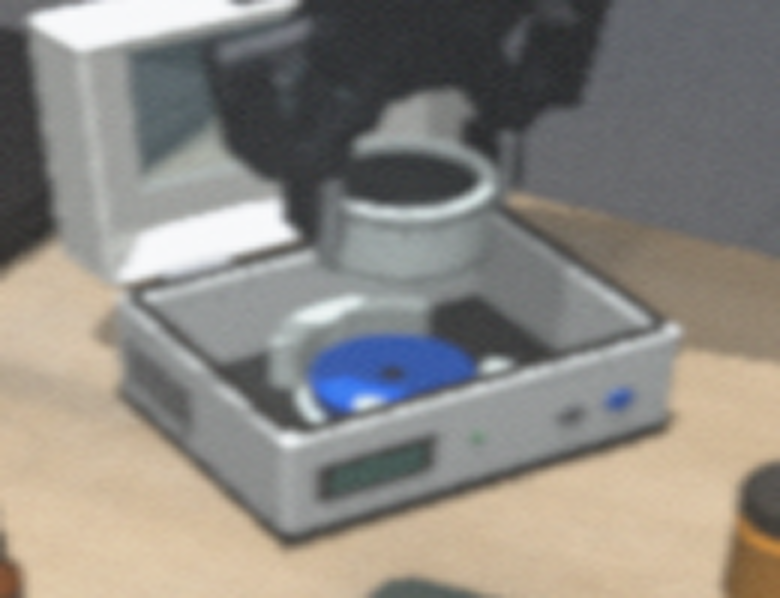

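```bash
python3 - <<'E'
from h import *
from scipy.optimize import least_squares
d=get_image("side");s=sensors.read_state();print(s["eef_pos"])
m=cv2.cvtColor(d["pixels"],cv2.COLOR_RGB2GRAY)
hsv=cv2.cvtColor(d["pixels"],cv2.COLOR_RGB2HSV)
# hole
u0,v0=280+391/6,150+372/4.6
vv,uu=np.mgrid[int(v0)-4:int(v0)+5,int(u0)-4:int(u0)+5];sub=m[vv,uu].astype(int);w=np.clip(np.median(sub)-15-sub,0,None)
h=np.array([(w*uu).sum()/w.sum(),(w*vv).sum()/w.sum()]);print("hole",h,ray(d,h,28).round(1))
# dark interior of sleeve: bore at rim z
z=s["eef_pos"][2]+18+40
yy,xx=np.mgrid[0:480,0:640]
dark=((m<75)&(xx>336)&(xx<364)&(yy>178)&(yy<200)).astype(np.uint8)
im=cv2.resize(d["pixels"][170:220,325:375,::-1],None,fx=12,fy=12,interpolation=cv2.INTER_NEAREST);cv2.imwrite("pics/side23.png",im)
t=np.linspace(0,6.28,200)
for c,col in(([518.9,-373.7],(0,0,255)),):
  for r in(26,30):
    p=proj(d,np.c_[c[0]+r*np.cos(t),c[1]+r*np.sin(t),0*t+z]);p=(p-[325,170])*12
    cv2.polylines(im,[p.astype(np.int32)],True,col,1)
cv2.imwrite("pics/side23.png",im)
E
```

```text
[ 519.1243811  -374.23151061   81.36695463]
hole [345.  230.8] [[ 517.4 -372.3   28. ]]
```

View pics/side23.png

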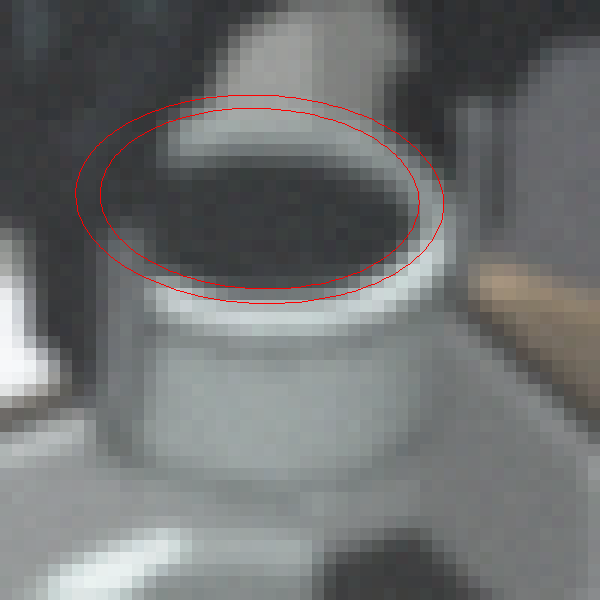

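Call:
{"op": "arm_command", "data": {
  "rows": [
    [[0.5,-1,5,0.2,0,0],[0.6,-2,15,0.2,0,0],[0.6,-2,27,0.2,0,0],[0.6,-2,38,0.2,0,0],[0.6,-2,47,0.2,0,0],[0.6,-2,52,0.2,0,0],[0.6,-2,54,0.2,0,0],[0.6,-2,54,0.2,0,0],[0.6,-2,54,0.2,0,0],[0.6,-2,54,0.2,0,0]]
  ]
}}

```text
clock: 26.97
eef_pos: [521.3, -376.9, 27.7]
tool_rot: [-3.139, 0.0, -2.092]
force: [-0.8, -0.1, -0.9]
width: 58.3
```

```bash
python3 - <<'E'
from h import *
delta([520.4,-375.7,26],-119.8)
d=get_image("side")
cv2.imwrite("pics/side24.png",cv2.resize(d["pixels"][150:280,280:410,::-1],None,fx=6,fy=4.6,interpolation=cv2.INTER_CUBIC))
d=get_image("top")
cv2.imwrite("pics/top24.png",cv2.resize(d["pixels"][190:270,330:430,::-1],None,fx=5,fy=5,interpolation=cv2.INTER_CUBIC))
E
```

```text
t 26.97 pos [ 521.3 -376.9   27.7] yaw [-179.8    0.  -119.8] w 58.3 F [-0.8 -0.1 -0.9]
shift [-0.6  1.4  1.7] turn [-0.2  0.  -0. ]
```

View pics/side24.png

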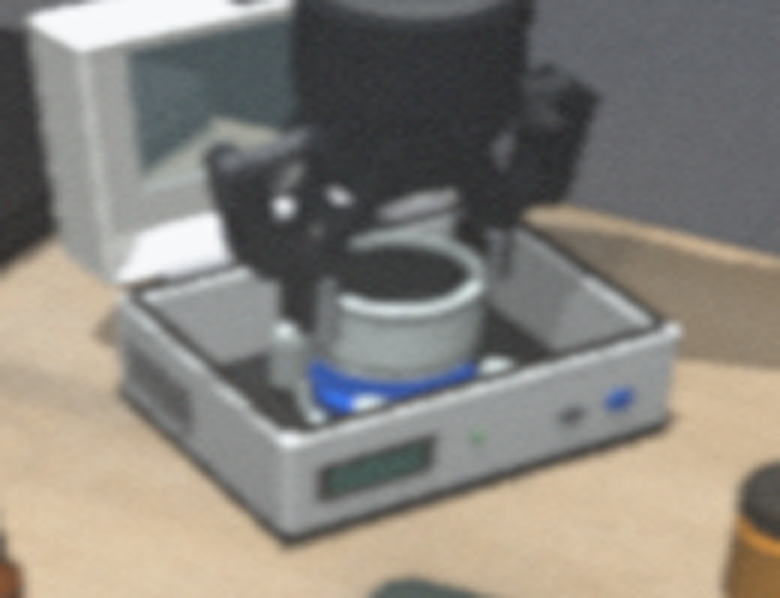

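Call:
{"op": "arm_command", "data": {
  "rows": [
    [[-0.6,1.4,0,-0.2,0,0],[-0.6,1.4,0,-0.2,0,0],[-0.6,1.4,2,-0.2,0,0],[-0.6,1.4,4,-0.2,0,0],[-0.6,1.4,6,-0.2,0,0],[-0.6,1.4,8,-0.2,0,0],[-0.6,1.4,8,-0.2,0,0]]
  ]
}}

```text
clock: 27.65
eef_pos: [519.5, -375.4, 18.5]
tool_rot: [3.139, 0.0, -2.092]
force: [0.7, 1.0, -0.4]
width: 58.2
```

Call:
{"op": "arm_command", "data": {
  "rows": [
    [[0,0,2,0,0,0],[0,0,4,0,0,0],[0,0,6,0,0,0],[0,0,7,0,0,0],[0,0,7,0,0,0]]
  ]
}}

```text
clock: 28.07
eef_pos: [519.7, -375.4, 11.8]
tool_rot: [3.139, 0.0, -2.092]
force: [0.1, 0.5, -1.0]
width: 57.9
```

Call:
{"op": "arm_command", "data": {
  "rows": [
    [[0,0,1,0,0,0],[0,0,2,0,0,0],[0,0,2,0,0,0]]
  ]
}}

```text
clock: 28.32
eef_pos: [520.0, -375.5, 10.2]
tool_rot: [3.14, -0.0, -2.092]
force: [0.7, 0.1, -1.3]
width: 58.2
```

Call:
{"op": "arm_command", "data": {
  "rows": [
    [[0,0,1,0,0,0],[0,0,2,0,0,0],[0,0,2,0,0,0]]
  ]
}}

```text
clock: 28.57
eef_pos: [520.0, -375.6, 10.0]
tool_rot: [3.14, -0.001, -2.092]
force: [-3.6, 1.3, 11.9]
width: 57.7
```

Call:
{"op": "arm_command", "data": {
  "rows": [
    [[0,0,-1,0,0,0],[0,0,-1,0,0,0],[0,0,-1,0,0,0],[0,0,-3,0,0,0],[0,0,-15,0,0,0],[0,0,-40,0,0,0],[0,0,-75,0,0,0],[0,0,-110,0,0,0],[0,0,-140,0,0,0],[0,30,-140,0,0,0],[0,65,-140,0,0,0],[0,100,-140,0,0,0],[0,130,-140,0,0,0],[0,150,-140,0,0,0],[0,150,-140,0,0,0],[0,150,-140,0,0,0],[0,150,-140,0,0,0]]
  ],
  "claw": 0.58
}}

```text
clock: 29.98
eef_pos: [391.4, -301.7, 149.2]
tool_rot: [-3.141, 0.0, -2.092]
force: [0.9, -0.2, 0.9]
width: 67.0
```

```bash
python3 - <<'E'
from h import *
delta([353.6,-338.5,60],-119.8)
for n,b in(("side",(150,280,280,410)),("top",(190,270,330,430))):
    d=get_image(n)
    cv2.imwrite(f"pics/{n}25.png",cv2.resize(d["pixels"][b[0]:b[1],b[2]:b[3],::-1],None,fx=5,fy=5,interpolation=cv2.INTER_CUBIC)[:600,:800])
    if n=="top":
        W=cloud(d);m=(abs(W[...,2]-68)<6)&(np.hypot(W[...,0]-520,W[...,1]+374)<36)
        ys,xs=np.nonzero(m);hu=cv2.convexHull(np.c_[xs,ys].astype(np.int32))[:,0];print(len(xs),np.round(circ(ray(d,hu,68)),1))
E
```

```text
t 29.98 pos [ 391.4 -301.7  149.2] yaw [-180.     0.  -119.9] w 67.0 F [ 0.9 -0.2  0.9]
shift [50.7 14.5 89.2] turn [-0.   0.  -0.1]
945 [ 520.7 -373.1   29.9]
```

View pics/side25.png

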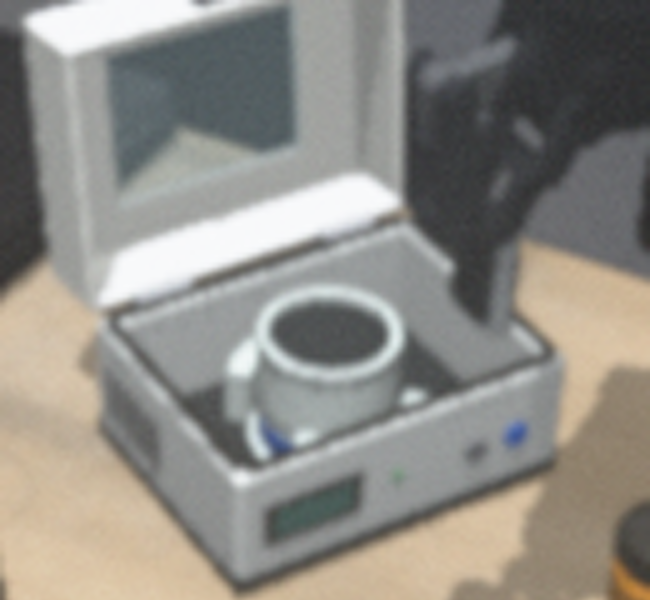

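View pics/top25.png

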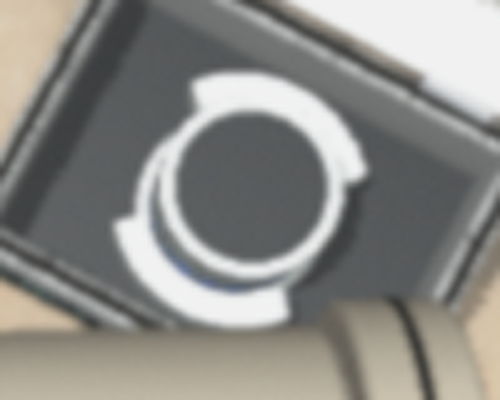

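Call:
{"op": "arm_command", "data": {
  "rows": [
    [[12,3,10,0,0,0],[30,8,30,0,0,0],[45,12,55,0,0,0],[51,14.2,75,0,0,0],[51,14.2,85,0,0,0],[51,14.2,89,0,0,0],[51,14.2,89,0,0,0],[51,14.2,89,0,0,0],[51,14.2,89,0,0,0]]
  ],
  "claw": 0.55
}}

```text
clock: 30.83
eef_pos: [353.5, -338.0, 60.3]
tool_rot: [-3.141, 0.0, -2.09]
force: [-0.0, -0.5, -0.5]
width: 66.1
```

```bash
python3 - <<'E'
from h import *
delta([353.5,-339,11],-119.8)
d=get_image("side")
cv2.imwrite("pics/side26.png",cv2.resize(d["pixels"][180:310,340:470,::-1],None,fx=5,fy=4.6,interpolation=cv2.INTER_CUBIC))
E
```

```text
t 30.83 pos [ 353.5 -338.    60.3] yaw [-180.     0.  -119.8] w 66.1 F [-0.  -0.5 -0.5]
shift [ 0.9 -0.4 49.3] turn [-0.  0.  0.]
```

View pics/side26.png

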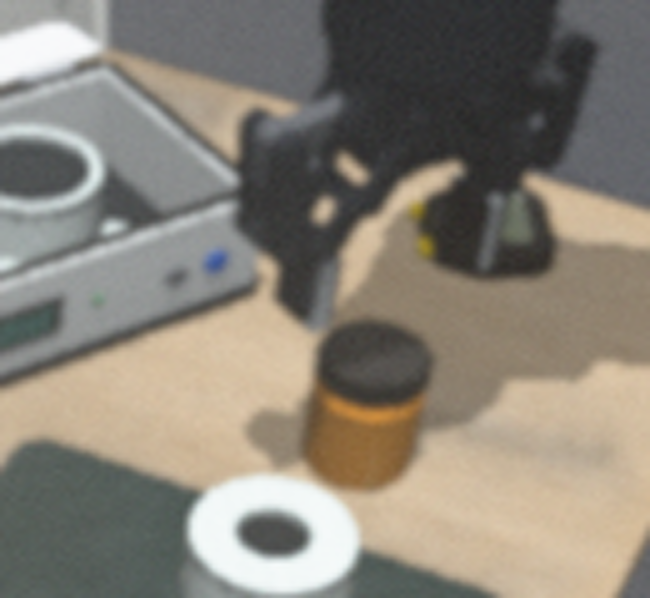

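Call:
{"op": "arm_command", "data": {
  "rows": [
    [[0.9,-0.4,10,0,0,0],[0.9,-0.4,22,0,0,0],[0.9,-0.4,34,0,0,0],[0.9,-0.4,42,0,0,0],[0.9,-0.4,47,0,0,0],[0.9,-0.4,49,0,0,0],[0.9,-0.4,49,0,0,0],[0.9,-0.4,49,0,0,0]]
  ]
}}

```text
clock: 31.55
eef_pos: [352.3, -339.1, 10.7]
tool_rot: [3.14, 0.0, -2.091]
force: [-0.3, -0.7, 0.1]
width: 66.1
```

```bash
python3 - <<'E'
from h import *
delta([353.5,-339,11],-119.8)
d=get_image("side")
cv2.imwrite("pics/side27.png",cv2.resize(d["pixels"][180:310,340:470,::-1],None,fx=5,fy=4.6,interpolation=cv2.INTER_CUBIC))
E
```

```text
t 31.55 pos [ 352.3 -339.1   10.7] yaw [ 179.9    0.  -119.8] w 66.1 F [-0.3 -0.7  0.1]
shift [-0.7 -1.  -0.3] turn [ 0.1  0.  -0. ]
```

View pics/side27.png

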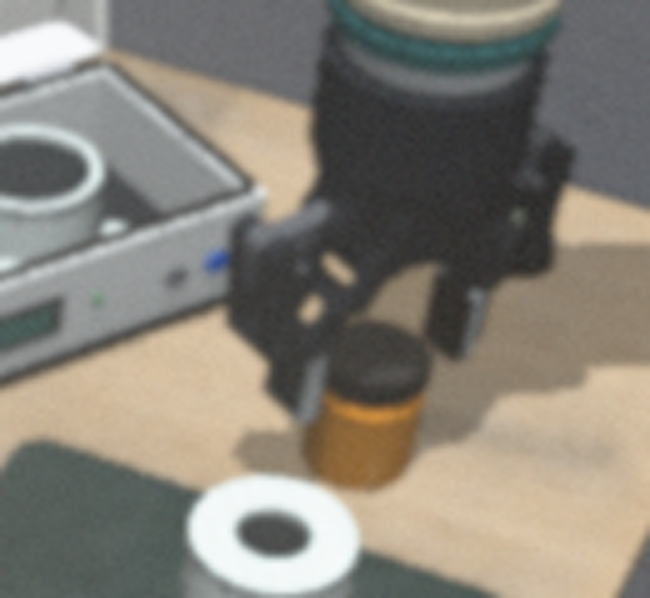

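Call:
{"op": "arm_command", "data": {
  "rows": [
    [[-0.5,-1,0,0,0,0],[-0.5,-1,0,0,0,0],[-0.5,-1,0,0,0,0]]
  ]
}}

```text
clock: 31.85
eef_pos: [353.4, -339.3, 10.7]
tool_rot: [3.141, -0.0, -2.092]
force: [0.4, 0.2, -0.8]
width: 66.1
```

Call:
{"op": "arm_command", "data": {
  "rows": [
    [[0,0,0,0,0,0],[0,0,0,0,0,0],[0,0,0,0,0,0],[0,0,0,0,0,0],[0,0,0,0,0,0],[0,0,0,0,0,0]]
  ],
  "claw": -1
}}

```text
clock: 32.35
eef_pos: [353.2, -339.2, 11.0]
tool_rot: [3.14, -0.0, -2.092]
force: [-0.8, 0.4, 6.8]
width: 41.2
```

Call:
{"op": "arm_command", "data": {
  "rows": [
    [[0,0,-2,0,0,0],[0,0,-10,0,0,0],[0,0,-25,0,0,0],[0,0,-50,0,0,0],[0,0,-80,0,0,0],[0,0,-105,0,0,0],[0,0,-112,0,0,0],[0,0,-112,0,0,0],[0,0,-112,0,0,0]]
  ]
}}

```text
clock: 33.1
eef_pos: [352.7, -339.4, 122.3]
tool_rot: [3.14, -0.0, -2.092]
force: [-0.3, -0.0, -1.4]
width: 40.9
```

```bash
python3 - <<'E'
from h import *
delta([520,-375.6,122],-119.8)
d=get_image("side")
cv2.imwrite("pics/side28.png",cv2.resize(d["pixels"][130:310,340:500,::-1],None,fx=5,fy=3.3,interpolation=cv2.INTER_CUBIC))
E
```

```text
t 33.1 pos [ 352.7 -339.4  122.3] yaw [ 179.9   -0.  -119.9] w 40.9 F [-0.3 -0.  -1.4]
shift [-5.190e+01 -1.632e+02 -1.000e-01] turn [ 0.1 -0.  -0.1]
```

View pics/side28.png

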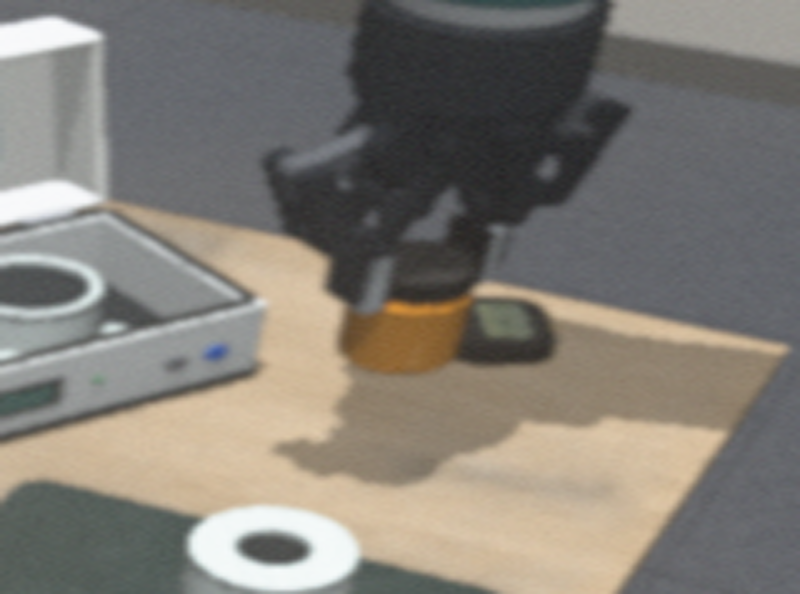

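Call:
{"op": "arm_command", "data": {
  "rows": [
    [[-3,-10,0,0,0,0],[-10,-30,0,0,0,0],[-18,-56,0,0,0,0],[-27,-84,0,0,0,0],[-35,-110,0,0,0,0],[-43,-135,0,0,0,0],[-49,-154,0,0,0,0],[-51.9,-163.2,0,0,0,0],[-51.9,-163.2,5,0,0,0],[-51.9,-163.2,12,0,0,0],[-51.9,-163.2,20,0,0,0],[-51.9,-163.2,24,0,0,0],[-51.9,-163.2,24,0,0,0],[-51.9,-163.2,24,0,0,0],[-51.9,-163.2,24,0,0,0]]
  ]
}}

```text
clock: 34.4
eef_pos: [520.4, -375.6, 98.4]
tool_rot: [3.14, -0.0, -2.092]
force: [0.9, -1.3, -0.1]
width: 41.1
```

```bash
python3 - <<'E'
from h import *
delta([520,-375.6,82],-119.8)
d=get_image("side")
cv2.imwrite("pics/side29.png",cv2.resize(d["pixels"][150:280,280:410,::-1],None,fx=6,fy=4.6,interpolation=cv2.INTER_CUBIC))
E
```

```text
t 34.4 pos [ 520.4 -375.6   98.4] yaw [ 179.9   -0.  -119.9] w 41.1 F [ 0.9 -1.3 -0.1]
shift [ 0.2  0.3 16.4] turn [ 0.1 -0.  -0.1]
```

View pics/side29.png

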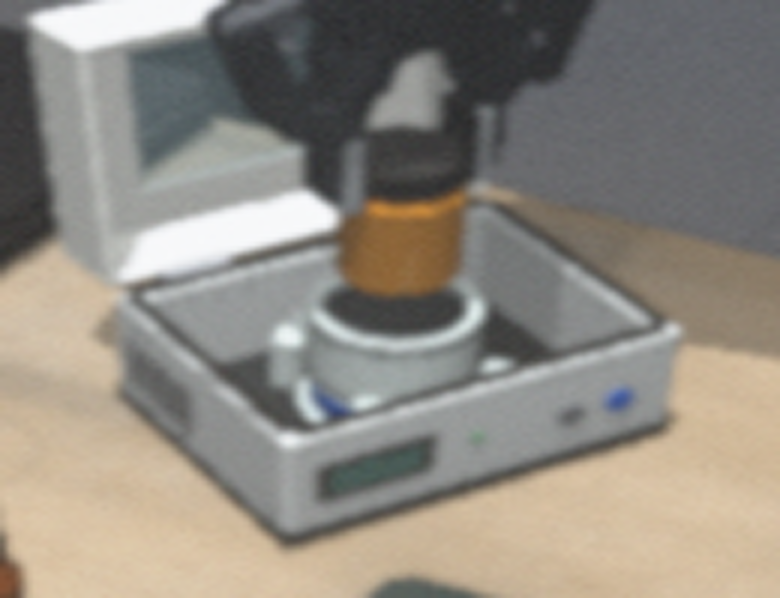

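Call:
{"op": "arm_command", "data": {
  "rows": [
    [[0,0,5,0,0,0],[0,0,11,0,0,0],[0,0,17,0,0,0],[0,0,22,0,0,0],[0,0,25,0,0,0],[0,0,25,0,0,0]]
  ]
}}

```text
clock: 34.95
eef_pos: [519.9, -375.0, 72.0]
tool_rot: [3.138, 0.0, -2.091]
force: [-0.3, -0.1, -1.1]
width: 40.8
```

Call:
{"op": "arm_command", "data": {
  "rows": [
    [[0,0,4,0,0,0],[0,0,9,0,0,0],[0,0,14,0,0,0],[0,0,19,0,0,0],[0,0,23,0,0,0],[0,0,26,0,0,0],[0,0,26,0,0,0]]
  ]
}}

```text
clock: 35.53
eef_pos: [520.1, -375.1, 46.3]
tool_rot: [3.139, 0.0, -2.092]
force: [-0.2, 0.0, -1.1]
width: 41.1
```

Call:
{"op": "arm_command", "data": {
  "rows": [
    [[0,0,1,0,0,0],[0,0,2,0,0,0],[0,0,3,0,0,0],[0,0,3,0,0,0]]
  ]
}}

```text
clock: 35.87
eef_pos: [520.6, -375.3, 44.2]
tool_rot: [3.14, 0.0, -2.092]
force: [-0.3, 0.6, -0.5]
width: 41.0
```

Call:
{"op": "arm_command", "data": {
  "rows": [
    [[0,0,0.7,0,0,0],[0,0,1.5,0,0,0],[0,0,1.5,0,0,0]]
  ]
}}

```text
clock: 36.12
eef_pos: [520.9, -375.5, 44.0]
tool_rot: [3.141, -0.001, -2.092]
force: [-1.8, 0.5, 6.3]
width: 41.2
```

Call:
{"op": "arm_command", "data": {
  "rows": [
    [[0,0,-1,0,0,0],[0,0,-1,0,0,0],[0,0,-1,0,0,0],[0,0,-1,0,0,0],[0,0,-12,0,0,0],[0,0,-35,0,0,0],[0,0,-70,0,0,0],[0,0,-110,0,0,0],[0,0,-140,0,0,0],[0,20,-150,0,0,0],[0,50,-150,0,0,0],[0,85,-150,0,0,0],[0,120,-150,0,0,0],[0,150,-150,0,0,0],[0,150,-150,0,0,0],[0,150,-150,0,0,0]]
  ],
  "claw": 0.5
}}

```text
clock: 37.45
eef_pos: [389.6, -300.7, 193.8]
tool_rot: [3.14, -0.002, -2.091]
force: [1.2, -0.2, -0.0]
width: 64.1
```

```bash
python3 - <<'E'
from h import *
delta([570,-406,230],-119.8)
for n,b in(("side",(100,280,270,430)),("top",(110,270,310,470))):
    d=get_image(n)
    cv2.imwrite(f"pics/{n}30.png",cv2.resize(d["pixels"][b[0]:b[1],b[2]:b[3],::-1],None,fx=3.7,fy=3.3 if n=="side" else 3.7,interpolation=cv2.INTER_CUBIC)[:600,:800])
    W=cloud(d)
    if n=="top":
        for z,r in((68,36),(95,28)):
            m=(abs(W[...,2]-z)<7)&(np.hypot(W[...,0]-520,W[...,1]+374)<r)
            ys,xs=np.nonzero(m);hu=cv2.convexHull(np.c_[xs,ys].astype(np.int32))[:,0];print(len(xs),np.round(circ(ray(d,hu,z)),1),np.median(W[m][:,2]))
        # tab, highest dark
    g=cv2.cvtColor(d["pixels"],cv2.COLOR_RGB2GRAY)
    u0,u1,v0,v1=(405,440,145,175) if n=="top" else (312,340,130,152)
    mk=g[v0:v1,u0:u1]<70;ys,xs=np.nonzero(mk);pp=W[v0:v1,u0:u1][mk];print(n,"tab",len(xs),np.nanmedian(pp,0).round(1),np.nanmax(pp[:,2]),xs.mean()+u0,ys.mean()+v0)
E
```

```text
t 37.45 pos [ 389.6 -300.7  193.8] yaw [ 1.799e+02 -1.000e-01 -1.198e+02] w 64.1 F [ 1.2 -0.2 -0. ]
shift [   1.7 -208.8  -36.5] turn [ 0.1 -0.1 -0. ]
side tab 149 [ 589.9 -412.   200.5] 210.84509497271387 325.255033557047 141.24161073825502
433 [ 520.8 -373.    29.9] 67.2375386031232
556 [ 521.2 -373.1   21.3] 95.90010859318835
top tab 207 [ 590.8 -413.8  204.9] 215.75647434519317 419.0 162.16908212560386
```

View pics/side30.png

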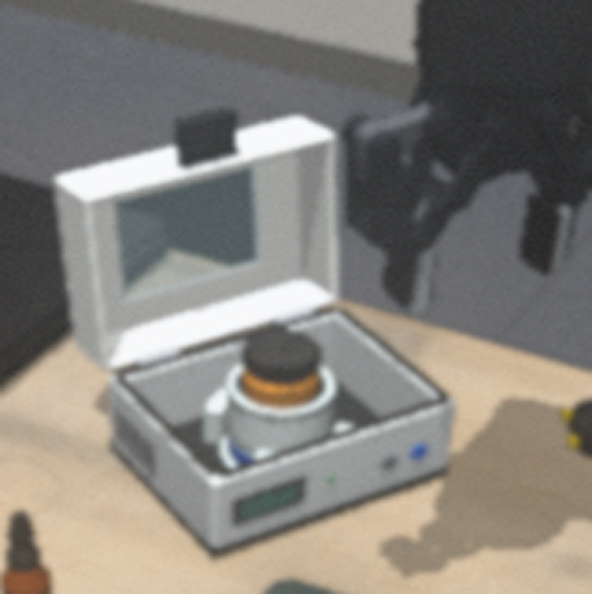

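View pics/top30.png

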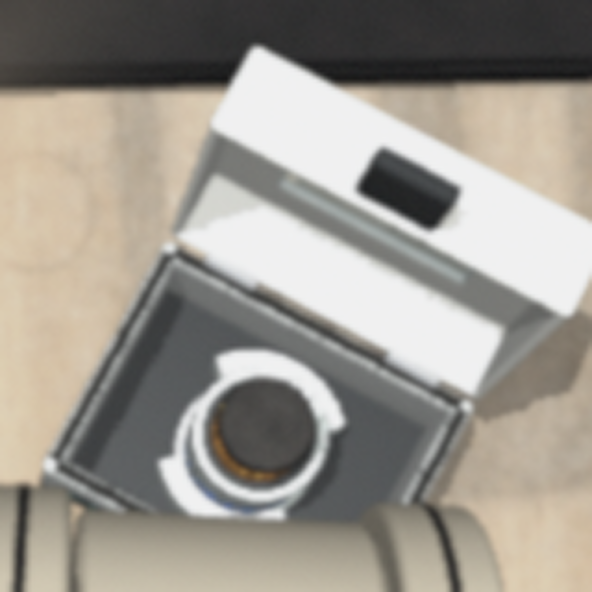

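```bash
python3 - <<'E'
from h import *
delta([592,-417,235],-119.8)
E
```

```text
t 37.55 pos [ 392.  -301.6  193.7] yaw [-180.     0.  -119.9] w 64.0 F [0.4 0.2 0.6]
shift [   0.5 -230.9  -41.1] turn [-0.   0.  -0.1]
```

Call:
{"op": "arm_command", "data": {
  "rows": [
    [[0,0,-10,0,0,0],[0,0,-25,0,0,0],[0,0,-42,0,0,0],[0,-15,-42,0,0,0],[0.5,-40,-42,0,0,0],[0.5,-75,-42,0,0,0],[0.5,-110,-42,0,0,0],[0.5,-145,-42,0,0,0],[0.5,-180,-42,0,0,0],[0.5,-210,-42,0,0,0],[0.5,-225,-42,0,0,0],[0.5,-230,-42,0,0,0],[0.5,-230,-42,0,0,0],[0.5,-230,-42,0,0,0],[0.5,-230,-42,0,0,0]]
  ]
}}

```text
clock: 38.8
eef_pos: [589.3, -415.3, 234.9]
tool_rot: [3.139, -0.0, -2.091]
force: [0.7, -0.5, -0.1]
width: 64.3
```

```bash
python3 - <<'E'
from h import *
delta([592,-417,163],-119.8)
d=get_image("side")
cv2.imwrite("pics/side31.png",cv2.resize(d["pixels"][60:240,260:440,::-1],None,fx=4,fy=3.3,interpolation=cv2.INTER_CUBIC))
E
```

```text
t 38.8 pos [ 589.3 -415.3  234.9] yaw [ 179.9   -0.  -119.8] w 64.3 F [ 0.7 -0.5 -0.1]
shift [ 0.1 -3.4 71.9] turn [ 0.1 -0.  -0. ]
```

View pics/side31.png

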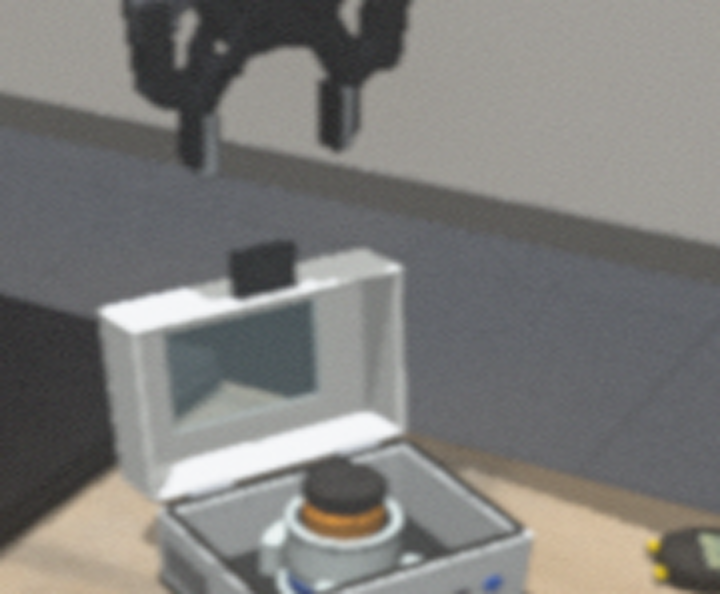

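Call:
{"op": "arm_command", "data": {
  "rows": [
    [[0,-2,8,0,0,0],[0,-2,20,0,0,0],[0,-2,34,0,0,0],[0,-2,46,0,0,0],[0,-2,55,0,0,0],[0,-2,61,0,0,0],[0,-2,64,0,0,0],[0,-2,64,0,0,0],[0,-2,64,0,0,0]]
  ]
}}

```text
clock: 39.6
eef_pos: [591.9, -416.7, 170.8]
tool_rot: [3.14, 0.0, -2.092]
force: [0.0, 0.3, -0.0]
width: 63.9
```

```bash
python3 - <<'E'
from h import *
delta([592,-417,163],-119.8)
d=get_image("side")
cv2.imwrite("pics/side32.png",cv2.resize(d["pixels"][60:240,260:440,::-1],None,fx=4,fy=3.3,interpolation=cv2.INTER_CUBIC))
E
```

```text
t 39.6 pos [ 591.9 -416.7  170.8] yaw [ 179.9    0.  -119.8] w 63.9 F [ 0.   0.3 -0. ]
shift [ 0.3 -0.3  7.8] turn [ 0.1  0.  -0. ]
```

View pics/side32.png

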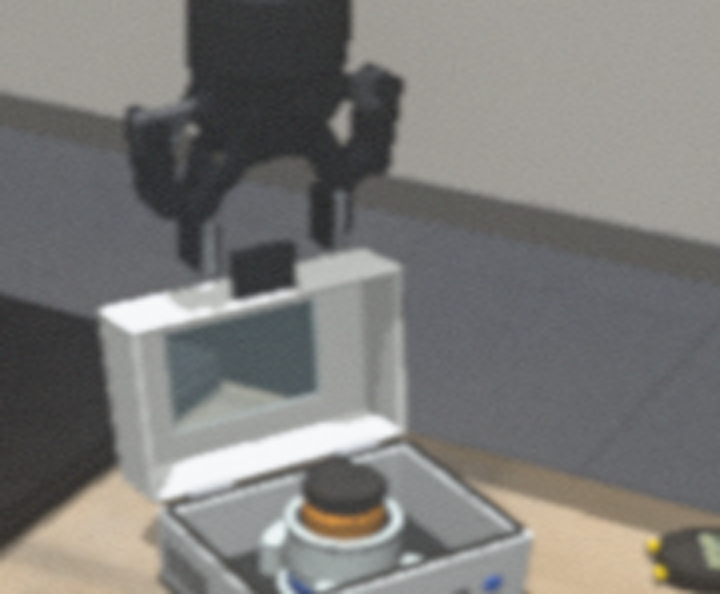

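Call:
{"op": "arm_command", "data": {
  "rows": [
    [[0,0,3,0,0,0],[0,0,6,0,0,0],[0,0,8,0,0,0],[0,0,8,0,0,0],[0,0,8,0,0,0]]
  ]
}}

```text
clock: 40.07
eef_pos: [591.5, -416.6, 162.3]
tool_rot: [3.14, -0.0, -2.092]
force: [0.0, -0.2, 0.5]
width: 64.0
```

Call:
{"op": "arm_command", "data": {
  "rows": [
    [[0,0,0,0,0,0],[0,0,0,0,0,0],[0,0,0,0,0,0],[0,0,0,0,0,0],[0,0,0,0,0,0],[0,0,0,0,0,0]]
  ],
  "claw": -1
}}

```text
clock: 40.57
eef_pos: [591.8, -416.5, 163.0]
tool_rot: [3.14, 0.0, -2.092]
force: [-1.6, 1.2, 3.8]
width: 34.4
```

```bash
python3 - <<'E'
from h import *
delta([592,-417,163],-119.8)
r=np.hypot(140,8);f=np.arctan2(8,140);t0=1.7
for th in [1.67,1.62,1.56,1.49,1.42,1.35,1.28,1.21,1.14,1.07,1,.93,.86,.79,.72,.65,.58,.51,.44,.37,.3,.24,.18,.13,.09,.06,.04,.02,0]:
  print(th,'%.1f, %.1f'%(-r*(np.cos(t0+f)-np.cos(th+f)),-r*(np.sin(th+f)-np.sin(t0+f))))
d=get_image("side")
cv2.imwrite("pics/side33.png",cv2.resize(d["pixels"][60:240,260:440,::-1],None,fx=4,fy=3.3,interpolation=cv2.INTER_CUBIC))
E
```

```text
t 40.57 pos [ 591.8 -416.5  163. ] yaw [ 179.9    0.  -119.8] w 34.4 F [-1.6  1.2  3.8]
shift [ 0.4 -0.4 -0. ] turn [ 0.1  0.  -0. ]
1.67 4.1, -0.7
1.62 11.1, -1.6
1.56 19.5, -2.3
1.49 29.3, -2.4
1.42 39.1, -1.8
1.35 48.8, -0.6
1.28 58.4, 1.4
1.21 67.9, 4.0
1.14 77.2, 7.3
1.07 86.2, 11.2
1 94.9, 15.7
0.93 103.3, 20.8
0.86 111.3, 26.5
0.79 118.8, 32.7
0.72 125.9, 39.5
0.65 132.6, 46.7
0.58 138.7, 54.4
0.51 144.3, 62.5
0.44 149.2, 70.9
0.37 153.6, 79.7
0.3 157.4, 88.8
0.24 160.1, 96.8
0.18 162.3, 104.9
0.13 163.8, 111.7
0.09 164.7, 117.3
0.06 165.2, 121.4
0.04 165.5, 124.2
0.02 165.8, 127.0
0 166.0, 129.8
```

View pics/side33.png

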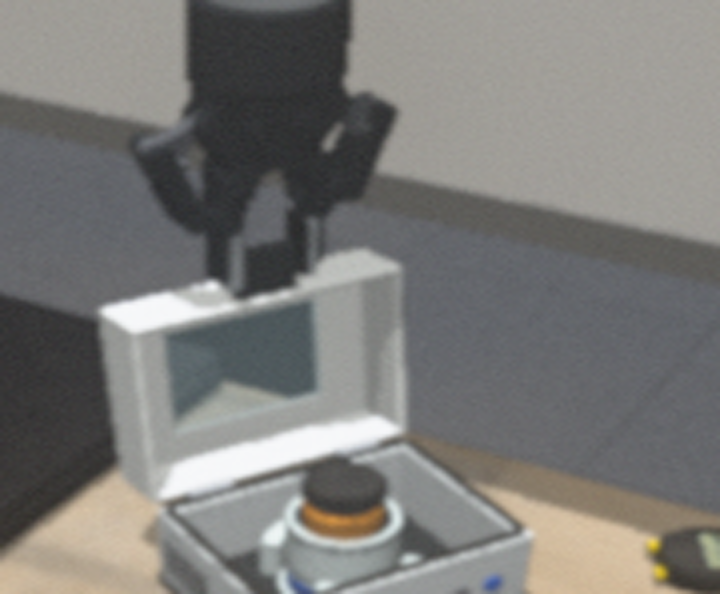

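Call:
{"op": "arm_command", "data": {
  "rows": [
    [[0,4.1,-0.7,0,0,0],[0,11.1,-1.6,0,0,0],[0,19.5,-2.3,0,0,0],[0,29.3,-2.4,0,0,0],[0,39.1,-1.8,0,0,0],[0,48.8,-0.6,0,0,0],[0,58.4,1.4,0,0,0],[0,67.9,4,0,0,0],[0,77.2,7.3,0,0,0],[0,86.2,11.2,0,0,0],[0,94.9,15.7,0,0,0],[0,94.9,15.7,0,0,0]]
  ]
}}

```text
clock: 41.62
eef_pos: [507.7, -368.3, 147.1]
tool_rot: [3.139, -0.0, -2.091]
force: [1.3, 1.4, 5.5]
width: 34.3
```

Call:
{"op": "arm_command", "data": {
  "rows": [
    [[0,4,2.4,0,0,0],[0,8.4,5.1,0,0,0],[0,16.4,10.8,0,0,0],[0,23.9,17,0,0,0],[0,31,23.8,0,0,0],[0,37.7,31,0,0,0],[0,43.8,38.7,0,0,0],[0,49.4,46.8,0,0,0],[0,54.3,55.2,0,0,0],[0,58.7,64,0,0,0],[0,62.5,73.1,0,0,0],[0,62.5,73.1,0,0,0]]
  ]
}}

```text
clock: 42.62
eef_pos: [451.7, -336.3, 72.4]
tool_rot: [3.133, -0.0, -2.091]
force: [-4.8, 2.9, 5.6]
width: 34.1
```

Call:
{"op": "arm_command", "data": {
  "rows": [
    [[0,1.4,4,0,0,0],[0,2.7,8,0,0,0],[0,4.9,16.1,0,0,0],[0,6.4,22.9,0,0,0],[0,7.3,28.5,0,0,0],[0,7.8,32.6,0,0,0],[0,8.1,35.4,0,0,0],[0,8.4,38.2,0,0,0],[0,8.4,38.2,0,0,0]]
  ]
}}

```text
clock: 43.37
eef_pos: [444.6, -332.3, 35.0]
tool_rot: [3.133, -0.001, -2.09]
force: [-6.5, 4.5, 3.6]
width: 33.9
```

```bash
python3 - <<'E'
from h import *
delta([592,-417,163],-119.8)
d=get_image("side")
cv2.imwrite("pics/side34.png",cv2.resize(d["pixels"][130:280,270:430,::-1],None,fx=4,fy=4,interpolation=cv2.INTER_CUBIC))
E
```

```text
t 43.37 pos [ 444.6 -332.3   35. ] yaw [ 179.5   -0.  -119.8] w 33.9 F [-6.5  4.5  3.6]
shift [   0.4 -169.  -129.4] turn [ 0.5 -0.   0. ]
```

View pics/side34.png

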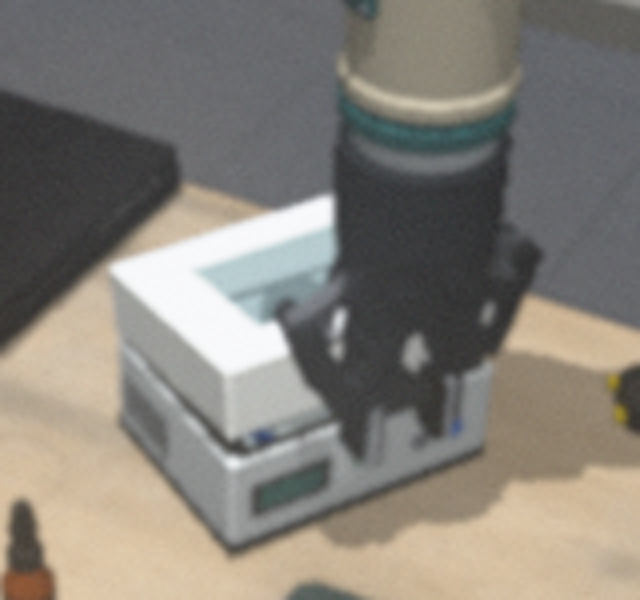

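Call:
{"op": "arm_command", "data": {
  "rows": [
    [[0,0,2,0,0,0],[0,0,4,0,0,0],[0,0,5,0,0,0],[0,0,5,0,0,0]]
  ]
}}

```text
clock: 43.75
eef_pos: [443.8, -331.9, 30.1]
tool_rot: [3.132, -0.001, -2.09]
force: [-6.7, 6.3, 4.5]
width: 34.4
```

Call:
{"op": "arm_command", "data": {
  "rows": [
    [[0,0,2,0,0,0],[0,0,4,0,0,0],[0,0,4,0,0,0]]
  ]
}}

```text
clock: 44.0
eef_pos: [443.8, -331.9, 26.0]
tool_rot: [3.132, -0.001, -2.09]
force: [-7.7, 6.2, 4.7]
width: 34.2
```

```bash
python3 - <<'E'
from h import *
d=get_image("side")
cv2.imwrite("pics/side35.png",cv2.resize(d["pixels"][130:280,270:430,::-1],None,fx=4,fy=4,interpolation=cv2.INTER_CUBIC))
E
```

```text
(no output)
```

View pics/side35.png

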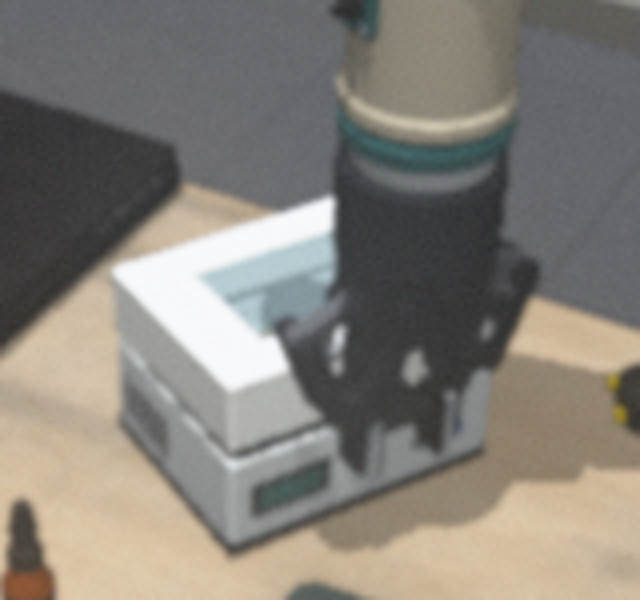

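Call:
{"op": "arm_command", "data": {
  "rows": [
    [[0,0,1,0,0,0],[0,0,2,0,0,0],[0,0,3,0,0,0],[0,0,3,0,0,0]]
  ]
}}

```text
clock: 44.38
eef_pos: [444.2, -332.0, 23.1]
tool_rot: [3.133, -0.001, -2.09]
force: [-5.9, 5.6, 3.1]
width: 34.3
```

Call:
{"op": "arm_command", "data": {
  "rows": [
    [[0,0,1,0,0,0],[0,0,2,0,0,0],[0,0,2,0,0,0]]
  ]
}}

```text
clock: 44.63
eef_pos: [444.0, -331.9, 21.1]
tool_rot: [3.132, -0.001, -2.09]
force: [-6.1, 5.3, 3.9]
width: 33.9
```

```bash
python3 - <<'E'
from h import *
d=get_image("side")
cv2.imwrite("pics/side36.png",cv2.resize(d["pixels"][130:280,270:430,::-1],None,fx=4,fy=4,interpolation=cv2.INTER_CUBIC))
E
```

```text
(no output)
```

View pics/side36.png

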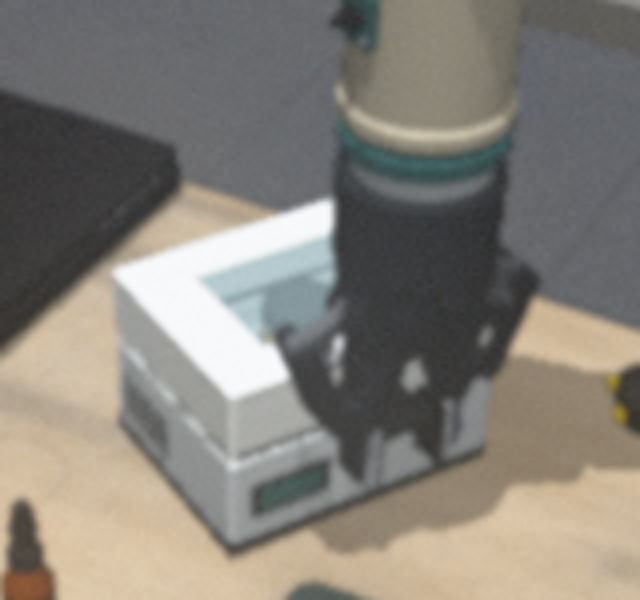

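Call:
{"op": "arm_command", "data": {
  "rows": [
    [[0,0,0,0,0,0],[0,0,0,0,0,0],[0,0,0,0,0,0],[0,0,0,0,0,0],[0,0,-5,0,0,0],[0,0,-20,0,0,0],[0,0,-45,0,0,0],[0,0,-80,0,0,0],[0,0,-120,0,0,0],[0,0,-160,0,0,0],[20,30,-170,0,0,0],[40,50,-170,0,0,0],[60,80,-170,0,0,0],[80,100,-170,0,0,0],[100,100,-170,0,0,0],[100,100,-170,0,0,0],[100,100,-170,0,0,0]]
  ],
  "claw": 0.6
}}

```text
clock: 46.1
eef_pos: [310.8, -372.1, 192.4]
tool_rot: [3.141, -0.0, -2.095]
force: [0.3, 0.3, 0.2]
width: 68.5
```

```bash
python3 - <<'E'
from h import *
s=sensors.read_state();print(s["clock"],s["eef_pos"],s["force"],s["width"])
for n,b in(("side",(100,300,230,460)),("top",(130,290,250,470))):
    d=get_image(n)
    cv2.imwrite(f"pics/{n}37.png",cv2.resize(d["pixels"][b[0]:b[1],b[2]:b[3],::-1],None,fx=3,fy=3,interpolation=cv2.INTER_CUBIC)[:600,:800])
    W=cloud(d)
    if n=="side":
        for (u,v) in((367,235),(347,220),(310,212)):print(W[v-1:v+2,u-1:u+2].reshape(-1,3)[:, :].mean(0).round(1))
        m=(abs(W[...,2]-106)<9);m&=(W[...,0]>420)&(W[...,0]<620)&(W[...,1]<-280)&(W[...,1]>-470)
        p=W[m];A=np.c_[p[:,:2],np.ones(len(p))];k=np.linalg.lstsq(A,p[:,2],rcond=None)[0];print(n,len(p),"slope along bx",k[:2]@[.868,-.497],"by",k[:2]@[.497,.868])
E
```

```text
46.1 [ 310.76306689 -372.12446821  192.37155471] [0.27417502 0.2637224  0.17099121] 68.46626722412798
[ 448.2 -329.4   77.4]
[ 488.4 -320.9  103.7]
[ 563.9 -308.9  101.4]
side 2985 slope along bx 0.005364789358441968 by -0.0009278673657265194
```

View pics/side37.png

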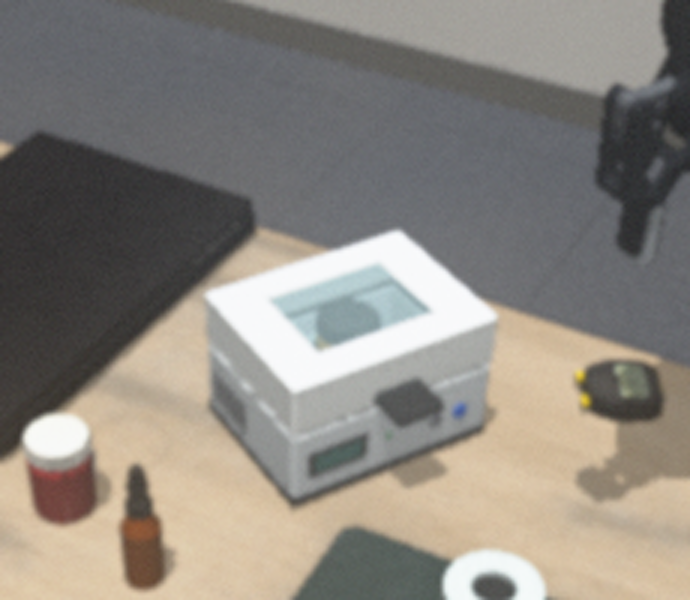

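View pics/top37.png

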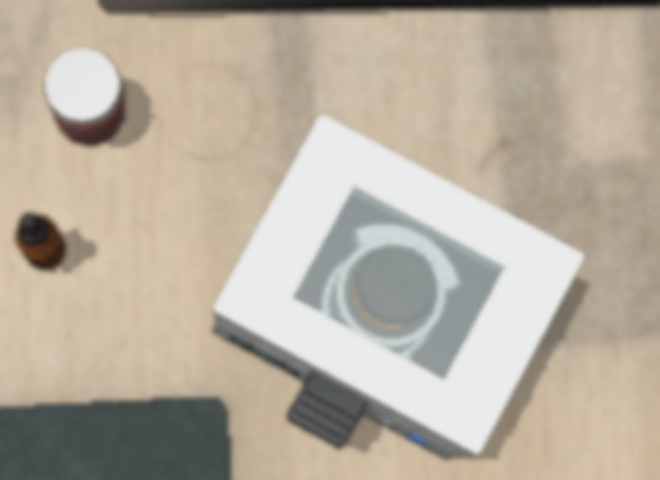

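Hood closed (top slope 0.005 rad), jar centred under the window, gripper clear. Handing in.

```bash
python3 - <<'E'
from cell import order
print(order.finish_job())
E
```

```text
the job is handed in; nothing more can be done
None
```

The orange jar is in the conditioning block with the hood closed, and I handed the job in at about 46 s of the 128 s allowed. No verdict is reported.

**What I did:** I opened the hood by its tab and let it fall onto its stop. The blue spacer went on the well floor, the wide-bore sleeve on top of it, and the orange jar in the sleeve. I then led the hood shut by its tab and moved the gripper clear.

**Last checks:**
- **Spacer:** it sits about 1 mm from the well's centre in the top camera, and I felt contact at the expected floor height.
- **Sleeve:** it sits about 1 mm from the well's centre and about 1.6 mm from the spacer, with its rim at the expected height.
- **Jar:** it sits about 0.5 mm from the sleeve's centre, with its top at 96 mm against 95 mm expected. After closing, I could see it centred through the window.
- **Hood:** its top is level to about 0.005 rad, so it is closed.
- **Red jar and narrow sleeve:** I never touched them, and they look unmoved in the last pictures. I did not measure them again at the end.

**What disagreed:**
- **Finger length:** the fingertips end about 28 to 33 mm short of the reported TCP. Because of that, my first grip on the tab closed on nothing above it. I measured the offset from the pictures and contact, then worked with it.
- **Cameras:** the two cameras differ by about 4 to 7 mm from each other. I corrected for this using the positions found when gripping.

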